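Pin the lacquer drying box shut and start its timer

ROBOT

A 6-joint arm with a two-finger parallel gripper is mounted at the origin on the work surface. World frame = base frame: x ahead of the robot, y to its left, z up, the work surface at z = 0. Lengths are in m, angles in degrees, forces in N, time in s.
With the tool pointing down it reaches from about 0.425 to 0.925 m from the base axis. Payload 12.5 kg.
Tool frame: the origin (TCP) lies midway between the tips of the shut fingers; the grasp point (between the pads) lies 19 mm behind it (manip.hold_point_z is the distance from the TCP to the grasp point, in m); y points along the fingers, x is the direction in which the jaws open and shut, and the axes are right-handed (so a half turn about y gives the same grasp; the last joint's range is limited). The gripper opens to 85 mm and grips with 20 to 120 N. Pads are 22 mm wide; open, the fingers measure 114 mm over their backs; the gripper's body (76 mm by 85 mm) begins 54 mm behind the grasp point. The pads swing forward as they close: fully open they stand 13 mm farther back than shut.
Start: joints at [62.132, 28.126, 89.318, -0, 62.55, -6.05], TCP at [0.232, 0.58, 0.231] pointing down, gripper open.
Joint ranges: [-177.58, 177.58], [-47.91, 125.51], [2.72, 160], [-65.01, 245.01], [3.68, 167.84], [-153.87, 153.87]. Speed limits (degrees/s): [127.2, 127.2, 159.86, 180, 180, 180].

INTERFACE

Orientations are given as a 3x3 rotation matrix whose columns are the frame's x, y, z axes.
In Python, from plant import manip, get_image, camera_params, sign_off, models gives the robot as it stands. The module is installed in compiled form; this text tells all that it offers.
- The arm moves only by the tool apply_moves, never from a script. Its argument "increments" is one flat list of numbers, 6 for each row, row after row: the shift along the tool's x, y, z normalised to -1 to 1, where 1 is 0.5 m, then the turn, a rotation vector about the tool's x, y, z normalised to -1 to 1, where 1 is 45 degrees. In form: [x, y, z, wx, wy, wz, x, y, z, wx, wy, wz, ...]. A call has exactly 8 rows; each row is the pose to reach, as a shift and turn from the pose commanded when the call began, along the tool's axes at that moment; what a row does not reach only later rows make up. A row lasts 1/12 s, in which the tool goes at most 41.7 mm and 7.16 degrees, less where a joint would pass 70% of its speed; a pose out of reach is approached as far as the arm can. A call with a number of a shift or a turn outside -1 to 1 is refused whole. A call with a gripper value outside its range is refused whole. "fingers" is the opening, from 0 (shut) to 1 (fully open), set as the call begins (left out, the last holds). The fingers move at their own pace and stop on an object; "grip_force" is the grip in N (left out, the last holds). Time passes only in rows, so rows that repeat a pose let the fingers close, or fill a call up. It gives the time, the measured TCP pose, the force and the opening at its end, in the units of the state.
- manip.state(): the state, without advancing time (a new reading comes with each control period).
- get_image(name): name is "side" or "top"; returns the picture (384x512x3 uint8, blue, green, red); there is no depth.
- camera_params(name): a dict with "fx", "fy", "cx", "cy" (pixels), "extrinsics" (4x4, takes a point from camera to world coordinates). Camera axes: x right, y up, looking along -z (the intrinsics and any distortion apply to the point x, -y, -z); pixel columns grow to the right and rows downward; lengths in m; the calibration is good to about 2 mm. A picture is of the moment at which its call begins. camera_params takes no time and is no camera call.
- sign_off(): hands the job in, once; it reports no verdict.
Trained networks look in the newest picture that a camera, given by its name, has taken for a name from the list of things; names that differ only in an ending like _2 or _b are one class to them, and where a whole thing is asked for, a point or a joint stands for the part that bears it (a point fixed in the world has none). Each returns a list of dicts, best first, with "p" (0 to 1); they miss things now and then, are a little off and sometimes report something else, mostly with a low value. They report only what shows in the picture. A call takes as long as a camera call. They do not tell look-alikes from the thing itself.
- models.look_for(camera, query): "xyz" ([x, y, z] in m, in the coordinates of the camera as it stood for that picture, good to about 4 mm: the middle of the surface that is visible of it).
- models.silhouettes(camera, query): "mask" (384x512 bool, what is visible of it).
The state is a dict: "clock": time; "joints": joint angles; "qvel": joint speeds; "effort": joint torques, N m; "ee_pos": TCP position; "tcp_rot": TCP orientation; "wrist_force": force on the tool from outside, world axes, zero at the start; "wrist_torque": the same for the moment, N m; "grip_width": finger opening in m.
Only numpy, scipy, OpenCV 4.12 (cv2) and the standard library are available. Lean on these libraries where they do the work, as an engineer would, in place of code of your own. Each camera call takes 0.05 s, during which the arm holds its last target.

TASK

The red inro in the drying box is ready to cure: close the box's lid fully, then take the curved steel hook by its upright wooden handle and feed it tip first, along its own curve, through the brass ring that stands up through the lid, until the red band is in the ring and the hook lies flat on the lid, and let go of it. Then start the timer beside it by turning only the small black inner knob clockwise until its white pointer stands at the large yellow mark, without dragging the cork outer ring round. Leave everything else on the bench where it is.

Things in the scene. Friction and masses are not known exactly. Their poses are not given: they have to be found in the camera images.
- drybox: dark wooden drying box fixed to the bench, 190 (x) x 170 (y) x 80 mm high without lid; origin at the centre of its underside; its front (-x) faces roughly to the robot. It stands on the left or the right, the timer on the other side. Inside lies the red inro, 55 x 85 x 28 mm.
- lid (a joint): pale lid, 190 x 170 x 8 mm, hinged about box y at box (95, 0, 80) mm, the far upper edge. 0 = closed, its flat top then 88 mm above the bench; grows to 1.3 rad as the front rises. Starts half open; the stiff hinge stays where it is left; a few newtons straight down on its top close it.
- lid_push (a point): the centre of the lid's top face, 95 mm in front of the hinge axis on the centre line; moves with the lid.
- ring (a point): centre of the upright brass ring fixed to the box: hole 32 mm across, its axis along box y; bar 8 mm thick. At box (-53, 0, 100) mm: 12 mm above the closed lid's top; the ring's top is 36 mm above the lid. It comes up through a slot 68 mm (x) x 18 mm (y) in the lid.
- hook: loose C-hook: 9 mm round steel bar bent to an arc of 55 mm radius (centre line), upright square wooden handle on one end; about 130 g. Origin: arc centre, on the underside; z up as it lies flat, bar centre 4.5 mm up. Seen from above, counterclockwise from its x axis: free tip at -75 deg, red band 0, handle +100 deg.
- hook_band (a point): centre of the red band on the hook's bar, 75 deg of arc (72 mm) behind the tip. In place, the hook lies on the lid with its arc centre 55 mm behind the ring (towards the hinge), its x axis along the box's -x.
- hook_tip (a point): centre of the rounded free tip of the hook. It enters the ring from the box's -y side and comes out on its +y side, the hook turning clockwise seen from above.
- hook_handle (a point): centre of the top face of the hook's pale wooden handle, 20 x 20 mm, reaching 80 mm up from the hook's underside; its faces are square to the arc's radius and tangent there.
- timer: grey timer unit fixed to the bench, 130 x 130 x 45 mm; origin at the centre of its underside; the two concentric dials turn about its vertical z axis. The large yellow mark on its top is at 15.5 deg counterclockwise of its x axis seen from above (knob value 1.30); the thin black ticks are other settings.
- inner_knob (a joint): small inner knob: black upright bar 50 mm long, 14 mm thick, spanning 67 to 107 mm above the bench, on a 54 mm disc. Value in rad grows clockwise seen from above, range 0 to 2.0. At 0 the bar lies along the timer's y and its white pointer end is at +y; at 1.30 the pointer is at the yellow mark. Light friction; stays where left.
- knob_top (a point): centre of the top of the inner knob's bar, on the axis, 107 mm above the bench.
- outer_ring (a joint): cork-rimmed outer ring around the knob, 92 mm diameter, its top 61 mm above the bench; rad, clockwise from above; starts anywhere from -0.5 to 0.5 and must be left as it is. It turns easily when touched.
- outer_dot (a point): white dot on top of the outer ring, 41 mm from its axis.
- monkey: bystander, to be left alone: carved stag-antler monkey on a round dark foot, 48 mm wide, 65 mm tall; origin at the centre of its underside
- mallet: bystander, to be left alone: pear-wood mallet lying flat, about 185 mm long, head 80 x 48 mm; origin at the centre of its underside
- stick_a: bystander, to be left alone: rounded ebony finishing stick, 176 mm long, 16 mm thick, lying; origin at the centre of its underside
- stick_b: bystander, to be left alone: rounded ebony finishing stick, 176 mm long, 16 mm thick, lying; origin at the centre of its underside
- cup: bystander, to be left alone: blue ceramic cup, rim diameter 70 mm, 70 mm tall; origin at the centre of its underside
There are look-alikes about, which are no part of the job. Leave any blue look-alike of the hook alone.

How it is judged:
By the outcome, as a careful person would: the job done as asked, in the order asked, and still so for the second after the job is handed in, with the robot touching nothing.
It also fails if it takes over 72 s, if anything falls off the work surface, if the arm or the gripper's body presses on something with over 40 N, if the wrist force passes 120 N, or if a joint passes its speed limit or range.

## Working session

There is one attempt and no reset: what is moved stays moved. The work goes in short steps, Python scripts to look and compute and a tool call to move; the robot and the scene stay as the last step left them, time stands still between calls to the robot, and variables do not carry over. Pictures are saved under pics/ and viewed, and the job is handed in when it is done.

Besides the shell and the picture viewer there is one more tool, called after ">>>" as name(argument=value, ...), one argument or row to a line, values as JSON. apply_moves: Moves the arm, as the interface text tells. Its arguments: {"type":"object","properties":{"increments":{"type":"array"},"fingers":{"type":"number"},"grip_force":{"type":"number"}},"required":["increments"]}

```bash
mkdir -p pics; ls
python3 - <<'E'
from plant import *
import cv2
s=manip.state(); print(s)
for c in ("side","top"):
    im=get_image(c); cv2.imwrite(f"pics/{c}0.png",im); print(camera_params(c))
print(manip.hold_point_z)
E
```

```text
pics
{'clock': 0.0, 'joints': array([ 6.21313303e+01,  2.81654985e+01,  8.93513764e+01,  1.65525947e-04,
        6.25513155e+01, -6.05111362e+00]), 'qvel': array([-0.04457797,  0.00632971, -0.03576379, -0.06000715,  0.062016  ,
       -0.04047444]), 'effort': array([ 2.29277139e-03, -6.18462539e+01, -2.61597687e+01, -6.46455902e-06,
        4.02117046e-03,  1.25317101e-06]), 'ee_pos': array([0.23215314, 0.58002145, 0.23070558]), 'tcp_rot': array([[ 3.71653224e-01, -5.58596566e-04, -9.28371461e-01],
       [ 9.28370875e-01, -1.05091721e-03,  3.71653622e-01],
       [-1.18324598e-03, -9.99999292e-01,  1.28008013e-04]]), 'wrist_force': array([-1.46395145, -0.03643372, -0.31146397]), 'wrist_torque': array([-0.02043328,  0.0489996 , -0.03530113]), 'grip_width': 0.08524905356849535}
{'fx': 439.25608644813735, 'fy': 439.25608644813735, 'cx': 259.11010119416017, 'cy': 188.57646342441348, 'extrinsics': array([[-0.99036483,  0.08174046, -0.11178552,  0.46083402],
       [-0.13777976, -0.66284054,  0.73597497,  0.74196898],
       [-0.01393704,  0.7442855 ,  0.66771614,  0.7675816 ],
       [ 0.        ,  0.        ,  0.        ,  1.        ]])}
{'fx': 473.87407810057897, 'fy': 473.87407810057897, 'cx': 252.94050146777823, 'cy': 190.22171530829485, 'extrinsics': array([[-0.03749106,  0.97214331, -0.2313694 ,  0.3471299 ],
       [-0.99927746, -0.03791832,  0.00260162,  0.00183197],
       [-0.00624399,  0.23129976,  0.97286249,  1.12514333],
       [ 0.        ,  0.        ,  0.        ,  1.        ]])}
0.0187
```

View pics/side0.png

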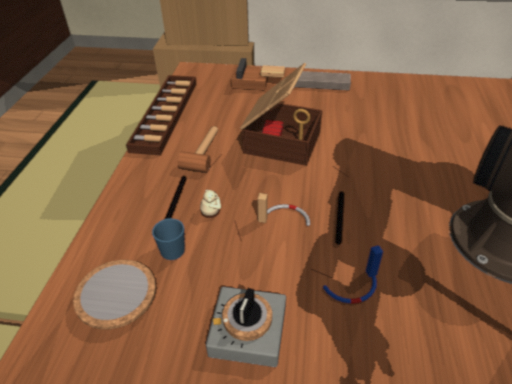

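View pics/top0.png

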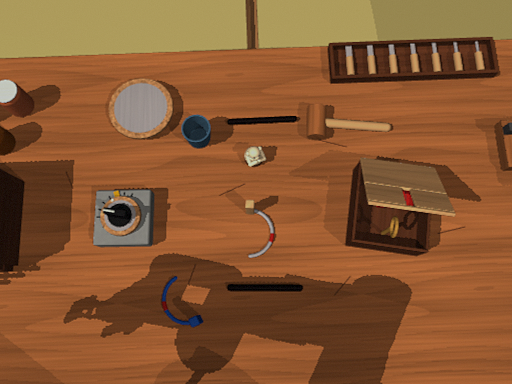

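```bash
cat > h.py <<'E'
import numpy as np, cv2
from plant import *
def proj(c,P):
    p=camera_params(c); E=np.array(p["extrinsics"]); P=np.atleast_2d(P)
    q=(P-E[:3,3])@E[:3,:3]
    return np.c_[p["fx"]*q[:,0]/-q[:,2]+p["cx"], p["fy"]*(-q[:,1])/-q[:,2]+p["cy"]]
def ray(c,uv):
    p=camera_params(c); E=np.array(p["extrinsics"])
    d=E[:3,:3]@np.array([(uv[0]-p["cx"])/p["fx"],-(uv[1]-p["cy"])/p["fy"],-1.])
    return E[:3,3],d
def atz(c,uv,z):
    o,d=ray(c,uv); return o+d*(z-o[2])/d[2]
def w(c,x):
    E=np.array(camera_params(c)["extrinsics"]); return E[:3,:3]@np.array(x)+E[:3,3]
E
python3 - <<'E'
from h import *
ims={c:get_image(c) for c in("side","top")}
for c in ims:
    for q in ["drybox","lid_push","ring","hook","hook_band","hook_tip","hook_handle","timer","knob_top","outer_dot"]:
        for r in models.look_for(c,q)[:2]:
            print(c,q,round(r["p"],2),w(c,r["xyz"]).round(4),proj(c,w(c,r["xyz"])).round(0)[0])
cv2.imwrite("pics/crophook_t.png",cv2.resize(ims["top"][190:265,220:300],None,fx=7,fy=7,interpolation=cv2.INTER_CUBIC))
cv2.imwrite("pics/croptimer_t.png",cv2.resize(ims["top"][180:255,85:165],None,fx=7,fy=7,interpolation=cv2.INTER_CUBIC))
cv2.imwrite("pics/cropbox_t.png",cv2.resize(ims["top"][145:265,335:465],None,fx=4.5,fy=4.5,interpolation=cv2.INTER_CUBIC))
print(manip.state()["clock"])
E
```

```text
side drybox 0.63 [ 0.5452 -0.2843  0.0561] [283. 133.]
side lid_push 0.86 [ 0.5728 -0.2927  0.168 ] [274.  96.]
side ring 0.61 [ 0.5437 -0.2837  0.0579] [284. 132.]
side hook 0.87 [0.3204 0.1469 0.0151] [369. 273.]
side hook 0.79 [0.5553 0.0088 0.0178] [267. 215.]
side hook_band 0.68 [ 0.5455 -0.2799  0.0552] [283. 134.]
side hook_band 0.64 [0.5554 0.0068 0.0148] [267. 216.]
side hook_tip 0.67 [0.5496 0.3113 0.0657] [249. 315.]
side hook_tip 0.59 [0.5569 0.0099 0.0158] [266. 216.]
side hook_handle 0.89 [0.5572 0.0108 0.013 ] [266. 217.]
side hook_handle 0.73 [0.322  0.1453 0.0126] [368. 273.]
side timer 0.95 [0.5493 0.3307 0.0491] [248. 330.]
side knob_top 0.84 [0.5501 0.3114 0.0696] [248. 314.]
side knob_top 0.45 [0.546  0.3238 0.061 ] [250. 323.]
side outer_dot 0.94 [0.5485 0.3265 0.0646] [248. 323.]
side outer_dot 0.43 [0.7498 0.1308 0.0493] [171. 237.]
top drybox 0.82 [ 0.537  -0.3041  0.0766] [389. 211.]
top lid_push 0.77 [ 0.5689 -0.3171  0.1618] [404. 188.]
top lid_push 0.22 [ 0.5352 -0.007   0.0082] [257. 222.]
top ring 0.87 [ 0.5378 -0.3065  0.0773] [390. 210.]
top hook 0.66 [ 0.5407 -0.0088  0.0109] [257. 219.]
top hook 0.61 [0.3231 0.1869 0.0096] [175. 317.]
top hook_band 0.9 [ 0.539  -0.0101  0.0095] [258. 220.]
top hook_band 0.65 [0.322  0.1934 0.0092] [172. 317.]
top hook_tip 0.8 [0.3266 0.1902 0.0084] [174. 315.]
top hook_tip 0.74 [ 0.5347 -0.0124  0.0082] [259. 222.]
top hook_handle 0.91 [0.323  0.1908 0.008 ] [174. 317.]
top hook_handle 0.83 [ 0.5372 -0.0131  0.0055] [259. 221.]
top timer 0.65 [0.5447 0.2935 0.0444] [127. 220.]
top knob_top 0.91 [0.5484 0.3059 0.0673] [119. 217.]
top outer_dot 0.95 [0.544  0.299  0.0593] [123. 219.]
1.2
```

View pics/crophook_t.png

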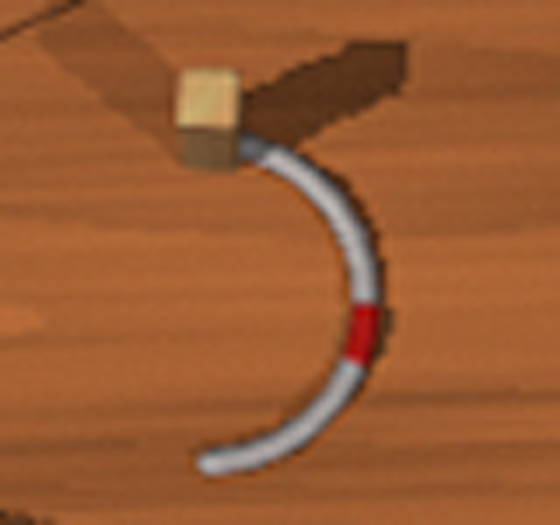

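View pics/croptimer_t.png

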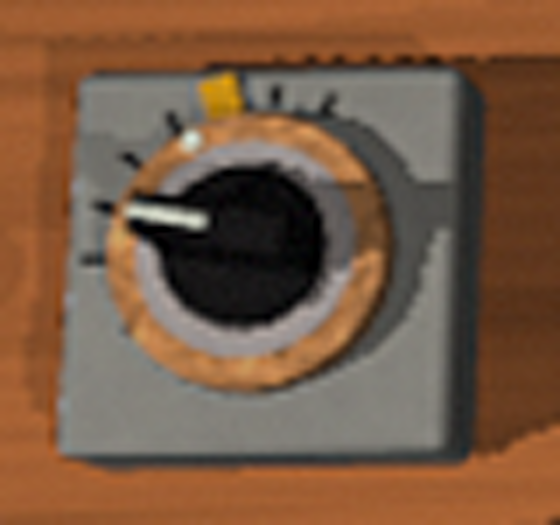

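View pics/cropbox_t.png

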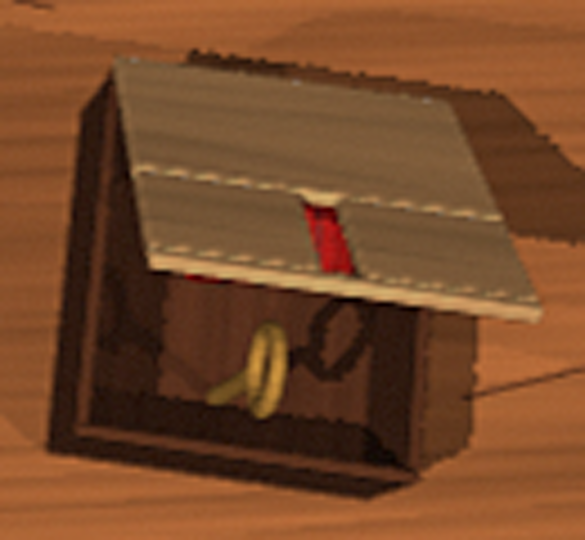

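```bash
cat >> h.py <<'E'
def Rz(a): c,s=np.cos(a),np.sin(a); return np.array([[c,-s,0],[s,c,0],[0,0,1.]])
def T(pose,P): return np.atleast_2d(P)@Rz(pose[2]).T+[pose[0],pose[1],0]
def boxw(lid):
    L=[]
    c=[(-.095,.085),(-.095,-.085),(.095,-.085),(.095,.085)]
    for z in(0,.08): L.append(np.array([(x,y,z) for x,y in c+c[:1]]))
    t=np.linspace(0,2*np.pi,40)
    for r in (.016,.024): L.append(np.c_[-.053+r*np.cos(t),0*t,.1+r*np.sin(t)])
    def l(P):
        P=np.array(P,float); x=P[:,0]; z=P[:,1+1]
        return np.c_[.095-( x*np.cos(lid))+(-z*np.sin(lid))*-1*-1*-1*-1*1 if 0 else .095-x*np.cos(lid)+z*np.sin(lid), P[:,1], .08+x*np.sin(lid)+z*np.cos(lid)]
    for z in(0,.008): L.append(l([(0,.085,z),(.19,.085,z),(.19,-.085,z),(0,-.085,z),(0,.085,z)]))
    L.append(l([(.148-.034,.009,.008),(.148+.034,.009,.008),(.148+.034,-.009,.008),(.148-.034,-.009,.008),(.148-.034,.009,.008)]))
    return L
def hookw():
    t=np.radians(np.linspace(-75,100,50)); L=[]
    for r in(.0505,.055,.0595): L.append(np.c_[r*np.cos(t),r*np.sin(t),0*t+.0045])
    a=np.radians(100); c=np.array([np.cos(a),np.sin(a)])*.055; u=np.array([np.cos(a),np.sin(a)])*.01; v=np.array([-u[1],u[0]])
    for z in(.0,.08): L.append(np.array([np.r_[c+i*u+j*v,z] for i,j in((1,1),(1,-1),(-1,-1),(-1,1),(1,1))]))
    for d in(-4,4):
        a=np.radians(d); L.append(np.array([[r*np.cos(a),r*np.sin(a),.009] for r in(.0505,.0595)]))
    return L
def timw(k=0):
    L=[]; c=[(-.065,.065),(-.065,-.065),(.065,-.065),(.065,.065)]
    for z in(0,.045): L.append(np.array([(x,y,z) for x,y in c+c[:1]]))
    t=np.linspace(0,2*np.pi,60); L.append(np.c_[.046*np.cos(t),.046*np.sin(t),0*t+.061])
    a=np.radians(90)-k; e=np.array([np.cos(a),np.sin(a)]); n=np.array([-e[1],e[0]])
    L.append(np.array([np.r_[e*i*.025+n*j*.007,.107] for i,j in((1,1),(1,-1),(-1,-1),(-1,1),(1,1))]))
    L.append(np.array([[0,0,.107],[*(e*.025),.107]]))
    a=np.radians(15.5); L.append(np.array([[.045*np.cos(a),.045*np.sin(a),.045],[.06*np.cos(a),.06*np.sin(a),.045]]))
    return L
def overlay(c,im,items,win,s,fn):
    x0,y0,x1,y1=win
    o=cv2.resize(im[y0:y1,x0:x1],None,fx=s,fy=s,interpolation=cv2.INTER_CUBIC)
    for pose,L,col in items:
        for l in L:
            p=(proj(c,T(pose,l))+.5-[x0,y0])*s-.5
            cv2.polylines(o,[np.round(p*8).astype(np.int32)],False,col,1,cv2.LINE_AA,3)
    cv2.imwrite(fn,o)
E
python3 - <<'E'
from h import *
f=lambda u,s,o:((u[0]+.5)/s-.5+o[0],(u[1]+.5)/s-.5+o[1])
o=(335,145)
for n,u,z in [("FL",(48,450),0),("FR",(375,497),0),("HL",(115,58),.088),("HR",(455,103),.088)]: print(n,atz("top",f(u,4.5,o),z).round(4))
o=(220,190)
for n,u,z in [("handle",(210,97),.08),("band",(363,335),.007),("tip",(207,463),.0045)]: print(n,atz("top",f(u,7,o),z).round(4))
o=(85,180)
for n,u,z in [("TL",(82,75),.045),("TR",(462,70),.045),("BR",(447,455),.045),("BL",(60,455),.045),("ringL",(107,240),.061),("ringR",(390,240),.061),("mark",(220,95),.045),("dot",(190,140),.061),("p0",(130,210),.107),("p1",(207,222),.107)]: print(n,atz("top",f(u,7,o),z).round(4))
E
```

```text
FL [ 0.4736 -0.2151  0.    ]
FR [ 0.4425 -0.3842  0.    ]
HL [ 0.661  -0.2485  0.088 ]
HR [ 0.6306 -0.4175  0.088 ]
handle [0.5654 0.0078 0.08  ]
band [ 0.4965 -0.0406  0.007 ]
tip [0.4557 0.0137 0.0045]
TL [0.6182 0.3665 0.045 ]
TR [0.6149 0.239  0.045 ]
BR [0.4858 0.2422 0.045 ]
BL [0.4907 0.3687 0.045 ]
ringL [0.5584 0.3507 0.061 ]
ringR [0.5548 0.2583 0.061 ]
mark [0.6095 0.3199 0.045 ]
dot [0.5908 0.3247 0.061 ]
p0 [0.5585 0.3288 0.107 ]
p1 [0.5537 0.3046 0.107 ]
```

Run:
```python
from h import *
from scipy.optimize import least_squares
a=np.radians
m=[(.055*np.cos(a(100)),.055*np.sin(a(100)),.08),(.055,0,.007),(.055*np.cos(a(-75)),.055*np.sin(a(-75)),.0045)]
m[2]=(m[2][0],m[2][1],.0045)
w_=np.array([[.5654,.0078],[.4965,-.0406],[.4557,.0137]])
r=least_squares(lambda p:(T(p,m)[:,:2]-w_).ravel(),[.51,.01,-1.3]); h=r.x; print(h,np.degrees(h[2]),r.fun)
box=[.5519,-.3163,a(-10.4)]; tim=[.5535,.3042,a(-1.4)]
G=(0,255,0)
it=[(h,hookw(),G),(box,boxw(.75),G),(tim,timw(.2),(255,0,255))]
t=cv2.imread("pics/top0.png"); s=cv2.imread("pics/side0.png")
overlay("top",t,it,(220,190,300,265),7,"pics/o1.png")
overlay("top",t,it,(85,180,165,255),7,"pics/o2.png")
overlay("top",t,it,(335,145,465,265),4.5,"pics/o3.png")
overlay("side",s,it,(230,180,330,240),6,"pics/o4.png")
overlay("side",s,it,(200,280,290,370),6,"pics/o5.png")
overlay("side",s,it,(230,60,330,165),5.5,"pics/o6.png")
def hst(l):
    mh=min(cv2.imread(f).shape[0] for f in l)
    return np.hstack([cv2.resize(cv2.imread(f),(int(cv2.imread(f).shape[1]*mh/cv2.imread(f).shape[0]),mh)) for f in l])
```

```text
[ 0.51080928  0.0129075  -1.83922253] -105.37968857261257 [ 1.67019797e-04 -4.90474163e-05 -2.77507725e-04  4.77076852e-04
  1.10487950e-04 -4.28029351e-04]
```

View pics/o1.png

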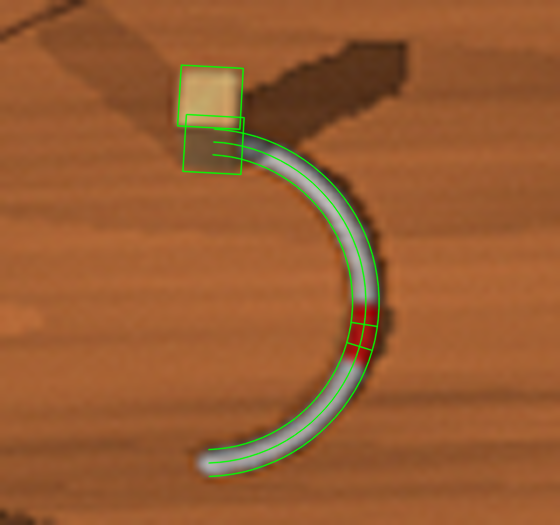

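View pics/o2.png

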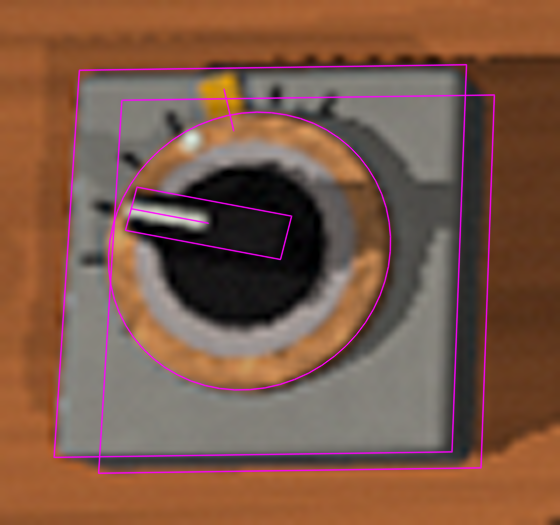

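View pics/o3.png

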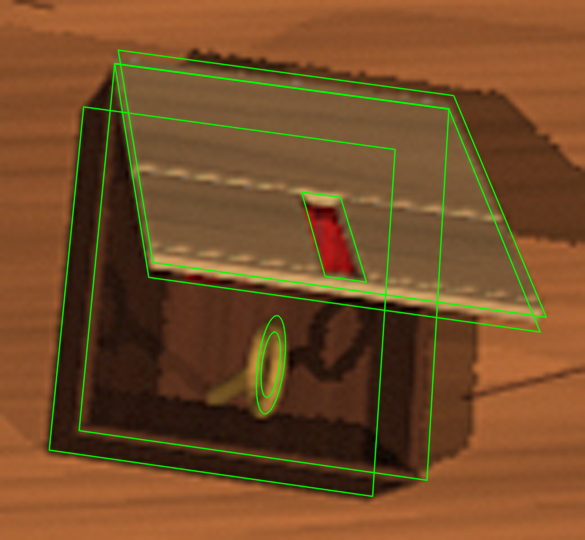

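View pics/o4.png

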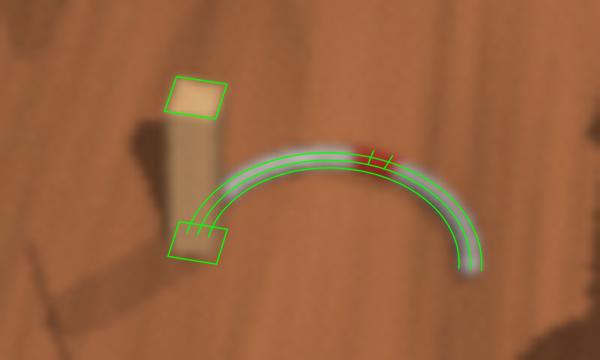

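View pics/o5.png

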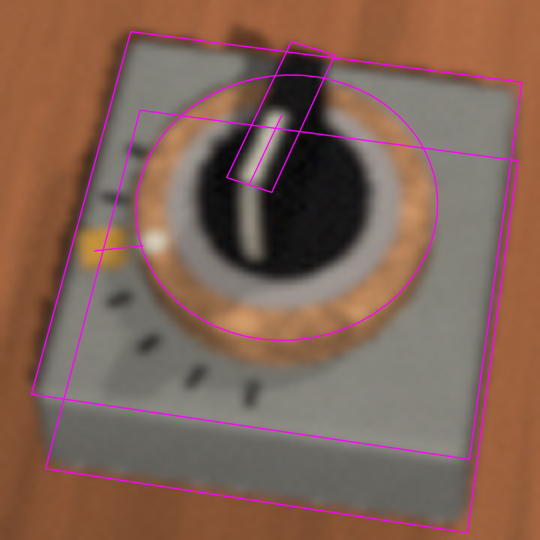

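View pics/o6.png

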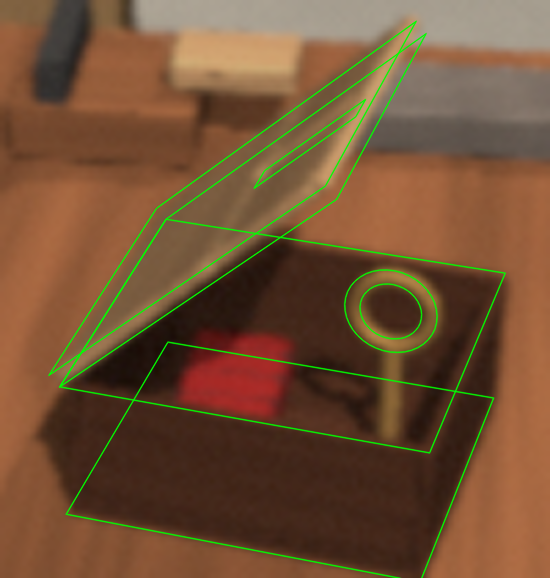

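```bash
cat >> h.py <<'E'
def st():
    s=manip.state(); R=np.array(s["tcp_rot"]); psi=np.degrees(np.arctan2(R[1,0],R[0,0]))
    print("t %.2f pos %s psi %.2f tilt %s F %s w %.4f j %s"%(s["clock"],np.round(s["ee_pos"],4),psi,np.round(R[:,1],4),np.round(s["wrist_force"],1),s["grip_width"],np.round(s["joints"],1)))
    return np.array(s["ee_pos"]),R
def goto(targets):
    """targets: list of (pos, psi) -> rows rel. to current measured pose"""
    from scipy.spatial.transform import Rotation as Ro
    p,R=st()
    for q,psi in targets:
        a=np.radians(psi); x=np.array([np.cos(a),np.sin(a),0]); y=np.array([0,0,-1.]); D=np.c_[x,y,np.cross(x,y)]
        d=R.T@(np.array(q)-p)/.5; r=Ro.from_matrix(R.T@D).as_rotvec()/np.radians(45)
        print(",".join("%.4f"%v for v in np.r_[d,r]))
BOX=[.5519,-.3163,np.radians(-10.4)]; TIM=[.5535,.3042,np.radians(-1.4)]; HK=[.5108,.0129,np.radians(-105.38)]
E
python3 - <<'E'
from h import *
goto([((.43,.38,.27),45),((.52,.1,.27),20)])
print(T(HK,[(.055*np.cos(np.radians(100)),.055*np.sin(np.radians(100)),.08)]))
print(atz("top",(254,163),.0))
E
```

```text
t 1.20 pos [0.2323 0.5803 0.2313] psi 68.18 tilt [ 1.e-04  1.e-04 -1.e+00] F [ 1.1  0.2 -0.4] w 0.0853 j [62.1 28.1 89.3 -0.  62.6 -6. ]
-0.2249,-0.0773,-0.5160,-0.0000,0.5152,0.0001
-0.6779,-0.0774,-0.8912,-0.0000,1.0707,0.0001
[[0.56555771 0.00774316 0.08      ]]
[ 0.68379768 -0.00639218  0.        ]
```

>>> apply_moves(
  increments=[-0.225,-0.077,-0.516,0,0.515,0,-0.225,-0.077,-0.516,0,0.515,0,-0.225,-0.077,-0.516,0,0.515,0,-0.225,-0.077,-0.516,0,0.515,0,-0.225,-0.077,-0.516,0,0.515,0,-0.225,-0.077,-0.516,0,0.515,0,-0.225,-0.077,-0.516,0,0.515,0,-0.225,-0.077,-0.516,0,0.515,0],
  fingers=0,
  grip_force=60,
)

```text
clock: 1.87
ee_pos: [0.4338, 0.3764, 0.2708]
tcp_rot: [[0.71, 0.002, -0.704], [0.704, 0.0, 0.71], [0.002, -1.0, -0.001]]
wrist_force: [-0.3, 0.4, -0.1]
grip_width: 0.0001
```

Run:
```python
from h import *
goto([((.52,.07,.27),20),((.552,-.22,.27),-10.4)])
```

```text
t 1.87 pos [0.4338 0.3764 0.2708] psi 44.76 tilt [ 2.2e-03  3.0e-04 -1.0e+00] F [-0.3  0.4 -0.1] w 0.0001 j [ 34.4  21.8  93.7  -0.1  64.4 -10.4]
-0.3091,0.0018,-0.5565,0.0012,0.5503,0.0025
-0.6721,0.0017,-1.0134,0.0005,1.2258,0.0029
```

>>> apply_moves(
  increments=[-0.309,0.002,-0.556,0,0.55,0,-0.309,0.002,-0.556,0,0.55,0,-0.309,0.002,-0.556,0,0.55,0,-0.309,0.002,-0.556,0,0.55,0,-0.309,0.002,-0.556,0,0.55,0,-0.309,0.002,-0.556,0,0.55,0,-0.309,0.002,-0.556,0,0.55,0,-0.309,0.002,-0.556,0,0.55,0],
)

```text
clock: 2.53
ee_pos: [0.5179, 0.0711, 0.2689]
tcp_rot: [[0.939, 0.001, -0.345], [0.345, -0.0, 0.939], [0.0, -1.0, -0.0]]
wrist_force: [0.3, -0.1, 0.6]
grip_width: 0.0001
```

Run:
```python
from h import *
goto([((.552,-.22,.26),-10.4),((.552,-.316,.23),-10.4)])
```

```text
t 2.53 pos [0.5179 0.0711 0.2689] psi 20.18 tilt [ 5.e-04 -3.e-04 -1.e+00] F [ 0.3 -0.1  0.6] w 0.0001 j [  0.6  17.5 100.7  -0.   61.8 -19.6]
-0.1368,0.0180,-0.5700,0.0004,0.6796,0.0006
-0.2031,0.0781,-0.7502,0.0004,0.6796,0.0006
```

>>> apply_moves(
  increments=[-0.137,0.018,-0.57,0,0.68,0,-0.137,0.018,-0.57,0,0.68,0,-0.137,0.018,-0.57,0,0.68,0,-0.137,0.018,-0.57,0,0.68,0,-0.137,0.018,-0.57,0,0.68,0,-0.137,0.018,-0.57,0,0.68,0,-0.203,0.05,-0.75,0,0.68,0,-0.203,0.05,-0.75,0,0.68,0],
)

```text
clock: 3.2
ee_pos: [0.5498, -0.2586, 0.2508]
tcp_rot: [[0.984, 0.001, 0.18], [-0.18, -0.0, 0.984], [0.001, -1.0, -0.0]]
wrist_force: [0.4, -0.5, -0.0]
grip_width: -0.0001
```

Run:
```python
from h import *
goto([((.552,-.316,.23),-10.4),((.552,-.316,.17),-10.4),((.552,-.316,.09),-10.4)])
```

```text
t 3.20 pos [ 0.5498 -0.2586  0.2508] psi -10.34 tilt [ 6.e-04 -1.e-04 -1.e+00] F [ 0.4 -0.5 -0. ] w -0.0001 j [-31.4  25.6  90.5   0.   63.8 -21.1]
0.0249,0.0416,-0.1122,0.0000,0.0013,0.0008
0.0248,0.1616,-0.1122,0.0000,0.0013,0.0008
0.0247,0.3216,-0.1122,0.0000,0.0013,0.0008
```

>>> apply_moves(
  increments=[0.025,0.04,-0.112,0,0.001,0,0.025,0.05,-0.112,0,0.001,0,0.025,0.09,-0.112,0,0.001,0,0.025,0.13,-0.112,0,0.001,0,0.025,0.16,-0.112,0,0.001,0,0.025,0.185,-0.112,0,0.001,0,0.025,0.21,-0.112,0,0.001,0,0.025,0.235,-0.112,0,0.001,0],
)

```text
clock: 3.87
ee_pos: [0.5521, -0.3136, 0.1327]
tcp_rot: [[0.984, -0.0, 0.18], [-0.18, 0.0, 0.984], [-0.0, -1.0, 0.0]]
wrist_force: [-1.6, -0.4, 2.4]
grip_width: 0.0002
```

Run:
```python
from h import *
goto([((.552,-.316,.088),-10.4)])
```

```text
t 3.87 pos [ 0.5521 -0.3136  0.1327] psi -10.37 tilt [-2.e-04  0.e+00 -1.e+00] F [-1.6 -0.4  2.4] w 0.0002 j [-35.5  35.   93.5  -0.   51.5 -25.2]
0.0007,0.0894,-0.0048,-0.0000,0.0007,-0.0003
```

>>> apply_moves(
  increments=[0,0.02,-0.004,0,0,0,0,0.04,-0.004,0,0,0,0,0.06,-0.004,0,0,0,0,0.072,-0.004,0,0,0,0,0.08,-0.004,0,0,0,0,0.085,-0.004,0,0,0,0,0.088,-0.004,0,0,0,0,0.089,-0.004,0,0,0],
)

```text
clock: 4.53
ee_pos: [0.5518, -0.3159, 0.0888]
tcp_rot: [[0.984, 0.0, 0.18], [-0.18, 0.0, 0.984], [0.0, -1.0, 0.0]]
wrist_force: [-1.3, 0.2, 1.8]
grip_width: -0.0001
```

Run:
```python
from h import *
st()
```

```text
t 4.53 pos [ 0.5518 -0.3159  0.0888] psi -10.39 tilt [ 1.e-04  0.e+00 -1.e+00] F [-1.3  0.2  1.8] w -0.0001 j [-35.7  38.2  95.1   0.   46.6 -25.4]
```

Push slightly further, watching the force.

>>> apply_moves(
  increments=[0,0.002,0,0,0,0,0,0.003,0,0,0,0,0,0.004,0,0,0,0,0,0.005,0,0,0,0,0,0.006,0,0,0,0,0,0.006,0,0,0,0,0,0.006,0,0,0,0,0,0.006,0,0,0,0],
)

```text
clock: 5.2
ee_pos: [0.552, -0.3161, 0.0879]
tcp_rot: [[0.984, 0.002, 0.18], [-0.18, -0.001, 0.984], [0.002, -1.0, -0.001]]
wrist_force: [-6.2, 3.1, 18.1]
grip_width: -0.0002
```

Run:
```python
from h import *
st()
```

```text
t 5.20 pos [ 0.552  -0.3161  0.0879] psi -10.38 tilt [ 0.0016 -0.001  -1.    ] F [-6.2  3.1 18.1] w -0.0002 j [-35.7  38.3  95.2   0.   46.4 -25.4]
```

Run:
```python
from h import *
goto([((.552,-.31,.16),-10.4),((.5655,-0.06,.17),-5.4)])
```

```text
t 5.20 pos [ 0.552  -0.3161  0.0879] psi -10.38 tilt [ 0.0016 -0.001  -1.    ] F [-6.2  3.1 18.1] w -0.0002 j [-35.7  38.3  95.2   0.   46.4 -25.4]
-0.0019,-0.1441,0.0119,0.0009,0.0004,0.0022
-0.0654,-0.1646,0.5086,0.0010,-0.1107,0.0022
```

>>> apply_moves(
  increments=[0,-0.08,0,0,0,0,0,-0.145,0.02,0,0,0,-0.02,-0.165,0.1,0,-0.02,0,-0.065,-0.165,0.51,0,-0.11,0,-0.065,-0.165,0.51,0,-0.11,0,-0.065,-0.165,0.51,0,-0.11,0,-0.065,-0.165,0.51,0,-0.11,0,-0.065,-0.165,0.51,0,-0.11,0],
  fingers=0.6,
  grip_force=80,
)

```text
clock: 5.87
ee_pos: [0.5657, -0.0573, 0.1688]
tcp_rot: [[0.995, 0.001, 0.095], [-0.095, -0.0, 0.995], [0.001, -1.0, 0.0]]
wrist_force: [1.1, 0.7, 0.4]
grip_width: 0.0512
```

Run:
```python
from h import *
im=get_image("top"); s=get_image("side")
it=[(BOX,boxw(0),(0,255,0))]
overlay("top",im,it,(335,145,465,265),5,"pics/c1.png")
overlay("side",s,it,(230,60,330,165),5.5,"pics/c2.png")
goto([((.5655,.0077,.13),-5.4),((.5655,.0077,.045),-5.4)])
```

```text
t 5.97 pos [ 0.5658 -0.0544  0.1688] psi -5.16 tilt [ 7.e-04  6.e-04 -1.e+00] F [-0.3 -0.6  0.2] w 0.0512 j [-1.220e+01  2.770e+01  1.014e+02  1.000e-01  5.090e+01 -7.000e+00]
-0.0118,0.0776,0.1237,-0.0008,0.0054,0.0008
-0.0119,0.2476,0.1235,-0.0008,0.0054,0.0008
```

View pics/c1.png

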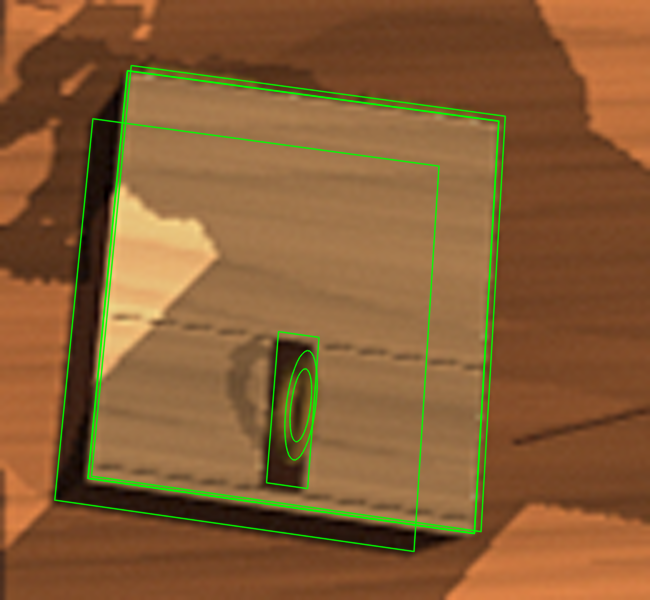

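View pics/c2.png

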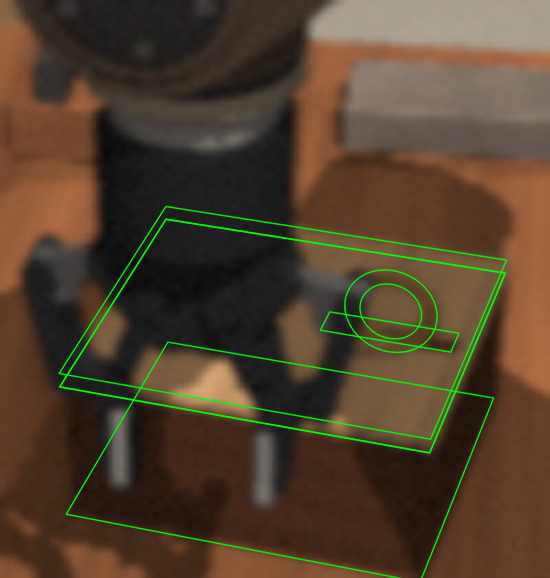

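>>> apply_moves(
  increments=[-0.012,0.05,0.08,0,0.005,0,-0.012,0.07,0.123,0,0.005,0,-0.012,0.078,0.123,0,0.005,0,-0.012,0.11,0.123,0,0.005,0,-0.012,0.16,0.123,0,0.005,0,-0.012,0.21,0.123,0,0.005,0,-0.012,0.248,0.123,0,0.005,0,-0.012,0.248,0.123,0,0.005,0],
)

```text
clock: 6.63
ee_pos: [0.5644, 0.0018, 0.0414]
tcp_rot: [[0.995, -0.004, 0.099], [-0.099, 0.0, 0.995], [-0.004, -1.0, 0.0]]
wrist_force: [-1.1, 0.1, -0.3]
grip_width: 0.0508
```

Run:
```python
from h import *
im=get_image("top"); s=get_image("side"); st()
it=[(HK,hookw(),(0,255,0))]
overlay("top",im,it,(215,150,315,265),5,"pics/d1.png")
overlay("side",s,it,(210,130,330,240),5,"pics/d2.png")
```

```text
t 6.73 pos [0.5658 0.0019 0.0445] psi -5.69 tilt [-4.e-04  1.e-04 -1.e+00] F [-0.5  0.2  0.1] w 0.0515 j [ -6.5  37.8 106.9   0.   35.3  -0.8]
```

View pics/d1.png

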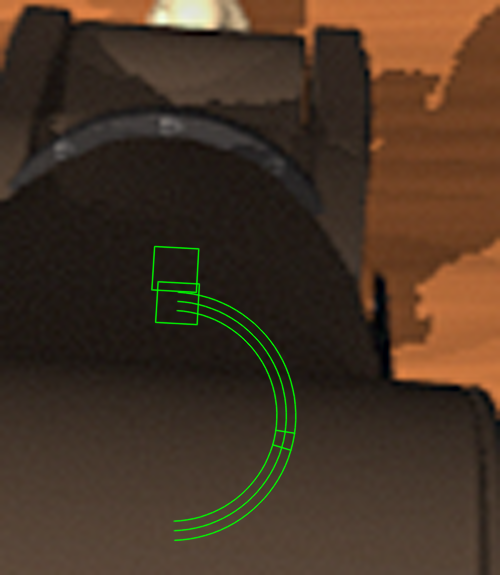

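View pics/d2.png

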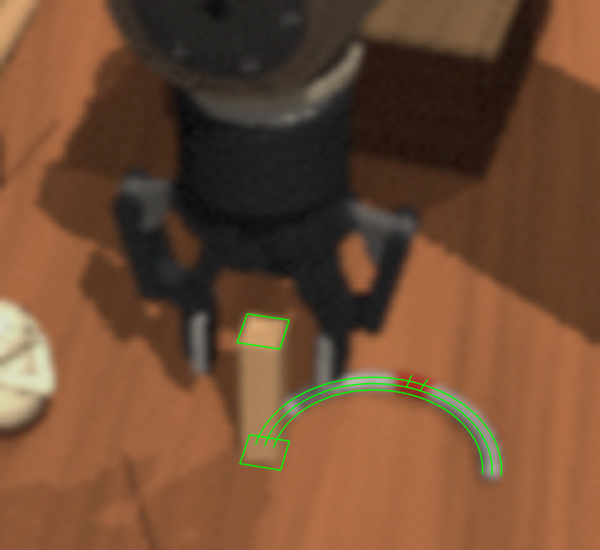

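>>> apply_moves(
  increments=[0,0,0.012,0,0,0,0,0,0.012,0,0,0,0,0,0.012,0,0,0,0,0,0.012,0,0,0,0,0,0.012,0,0,0,0,0,0.012,0,0,0,0,0,0.012,0,0,0,0,0,0.012,0,0,0],
)

```text
clock: 7.4
ee_pos: [0.5662, 0.0085, 0.0443]
tcp_rot: [[0.995, 0.0, 0.099], [-0.099, 0.0, 0.995], [0.0, -1.0, 0.0]]
wrist_force: [0.6, 0.5, 0.1]
grip_width: 0.0515
```

>>> apply_moves(
  increments=[0,0,0,0,0,0,0,0,0,0,0,0,0,0,0,0,0,0,0,0,0,0,0,0,0,0,0,0,0,0,0,0,0,0,0,0,0,0,0,0,0,0,0,0,0,0,0,0],
  fingers=0,
  grip_force=80,
)

```text
clock: 8.07
ee_pos: [0.5663, 0.0085, 0.0445]
tcp_rot: [[0.995, 0.0, 0.099], [-0.099, 0.0, 0.995], [0.0, -1.0, 0.0]]
wrist_force: [0.5, -0.3, 3.9]
grip_width: 0.019
```

Run:
```python
from h import *
st()
a=np.radians
# plan
BOX=[.551,-.3157,a(-10.4)]
C=T(BOX,[(.002,0,0)])[0]; print("arc centre",C)
for phi in [-85.4,-90.4,-100.4,-120.4,-140.4,-160.4,-180.4,-190.4]:
    h=[C[0],C[1],a(phi)]
    print(phi,"handle",T(h,[(.055*np.cos(a(100)),.055*np.sin(a(100)),0)]).round(4),"psi",phi+105.4-5.4)
```

```text
t 8.07 pos [0.5663 0.0085 0.0445] psi -5.66 tilt [ 5.e-04  0.e+00 -1.e+00] F [ 0.5 -0.3  3.9] w 0.0190 j [ -5.8  37.9 106.8   0.   35.3  -0.2]
arc centre [ 0.55296714 -0.31606104  0.        ]
-85.4 handle [[ 0.6062 -0.3022  0.    ]] psi 14.6
-90.4 handle [[ 0.6072 -0.3069  0.    ]] psi 9.6
-100.4 handle [[ 0.608  -0.3164  0.    ]] psi -0.40000000000000036
-120.4 handle [[ 0.6045 -0.3352  0.    ]] psi -20.4
-140.4 handle [[ 0.5949 -0.3517  0.    ]] psi -40.4
-160.4 handle [[ 0.5801 -0.3639  0.    ]] psi -60.4
-180.4 handle [[ 0.5621 -0.3703  0.    ]] psi -80.4
-190.4 handle [[ 0.5526 -0.3711  0.    ]] psi -90.4
```

Run:
```python
from h import *
goto([((.5662,.0085,.195),-5.7),((.59,-.14,.2),5),((.6062,-.3022,.2),14.6)])
```

```text
t 8.07 pos [0.5663 0.0085 0.0445] psi -5.66 tilt [ 5.e-04  0.e+00 -1.e+00] F [ 0.5 -0.3  3.9] w 0.0190 j [ -5.8  37.9 106.8   0.   35.3  -0.2]
-0.0001,-0.3011,0.0001,-0.0001,0.0009,0.0006
0.0765,-0.3111,-0.2908,-0.0000,-0.2369,0.0006
0.1408,-0.3111,-0.6104,0.0000,-0.4502,0.0006
```

>>> apply_moves(
  increments=[0,-0.02,0,0,0,0,0,-0.06,0,0,0,0,0,-0.11,0,0,0,0,0,-0.17,0,0,0,0,0.01,-0.23,-0.04,0,-0.02,0,0.025,-0.28,-0.09,0,-0.07,0,0.035,-0.305,-0.14,0,-0.12,0,0.05,-0.31,-0.19,0,-0.16,0],
)

```text
clock: 8.73
ee_pos: [0.582, -0.0895, 0.2028]
tcp_rot: [[1.0, 0.004, -0.029], [0.03, -0.001, 1.0], [0.004, -1.0, -0.001]]
wrist_force: [0.2, 0.0, -1.2]
grip_width: 0.0193
```

Run:
```python
from h import *
s=get_image("side"); cv2.imwrite("pics/e1.png",cv2.resize(s[60:250,190:350],None,fx=3.5,fy=3.5))
goto([((.59,-.14,.2),5),((.6062,-.3022,.2),14.6)])
```

```text
t 8.78 pos [ 0.5829 -0.0935  0.2019] psi 1.69 tilt [ 0.0038 -0.0021 -1.    ] F [ 0.7 -3.7 -2.4] w 0.0191 j [-15.5  27.   96.4  -0.1  56.3 -17.1]
0.0114,0.0040,-0.0934,0.0030,-0.0735,0.0047
0.0342,0.0048,-0.4186,0.0034,-0.2869,0.0044
```

View pics/e1.png

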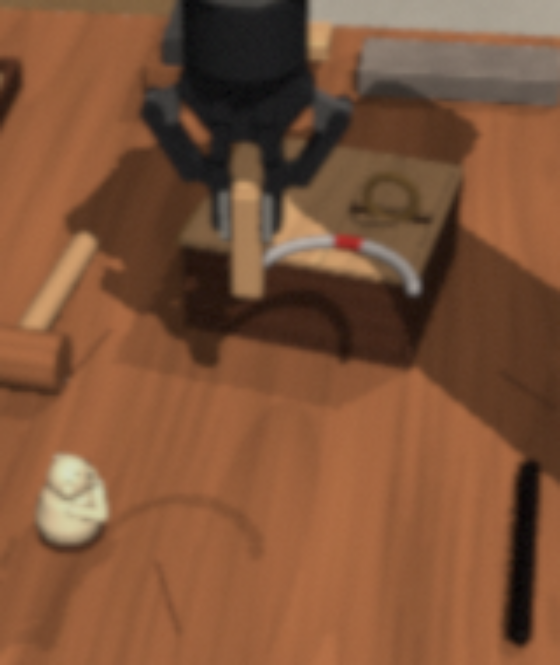

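>>> apply_moves(
  increments=[0.005,0,-0.06,0,-0.04,0,0.01,0,-0.13,0,-0.09,0,0.018,0,-0.2,0,-0.14,0,0.024,0,-0.27,0,-0.19,0,0.03,0,-0.34,0,-0.24,0,0.035,0,-0.39,0,-0.27,0,0.037,0,-0.42,0,-0.285,0,0.0375,0,-0.4285,0,-0.29,0],
)

```text
clock: 9.45
ee_pos: [0.6056, -0.3044, 0.1988]
tcp_rot: [[0.968, -0.001, -0.25], [0.25, 0.0, 0.968], [-0.001, -1.0, 0.001]]
wrist_force: [0.5, 0.2, -0.9]
grip_width: 0.019
```

>>> apply_moves(
  increments=[0,0,0,0,0,0,0,0,0,0,0,0,0,0,0,0,0,0,0,0,0,0,0,0,0,0,0,0,0,0,0,0,0,0,0,0,0,0,0,0,0,0,0,0,0,0,0,0],
)

```text
clock: 10.12
ee_pos: [0.6062, -0.302, 0.1994]
tcp_rot: [[0.968, 0.0, -0.252], [0.252, 0.0, 0.968], [0.0, -1.0, 0.0]]
wrist_force: [0.1, -0.1, -1.3]
grip_width: 0.0189
```

Run:
```python
from h import *
p,R=st()
BOX=[.551,-.3157,np.radians(-10.4)]
psi=np.degrees(np.arctan2(R[1,0],R[0,0])); phi=np.radians(psi-99.7)
h=np.array([.055*np.cos(np.radians(100)),.055*np.sin(np.radians(100)),0])
c=p-Rz(phi)@h; H=[c[0],c[1],phi]; dz=p[2]-.045
L=[l+[0,0,dz] for l in hookw()]
s=get_image("side"); t=get_image("top")
it=[(BOX,boxw(0),(0,255,0)),(H,L,(255,0,255))]
overlay("side",s,it,(215,60,335,170),5.5,"pics/f1.png")
overlay("top",t,it,(335,120,475,265),4.5,"pics/f2.png")
```

```text
t 10.12 pos [ 0.6062 -0.302   0.1994] psi 14.60 tilt [ 1.e-04  1.e-04 -1.e+00] F [ 0.1 -0.1 -1.3] w 0.0189 j [-32.1  34.1  83.3   0.   62.5 -46.7]
```

View pics/f1.png

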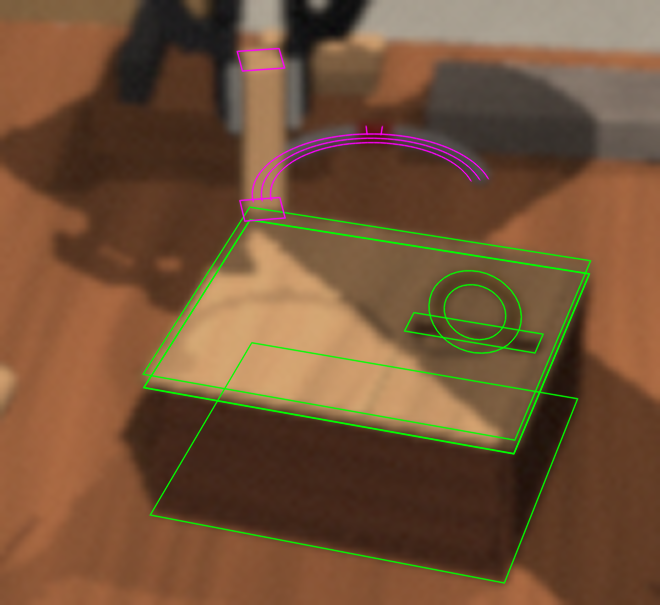

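View pics/f2.png

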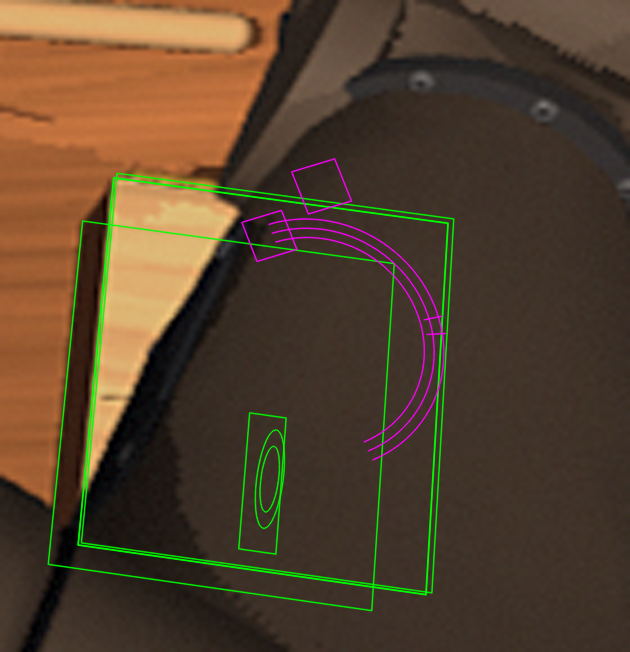

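Run:
```python
from h import *
s=get_image("side")
H=[0,0,0]
o=cv2.resize(s[60:110,250:320],None,fx=10,fy=10,interpolation=cv2.INTER_CUBIC)
cv2.imwrite("pics/g1.png",o)
p,R=st(); phi=np.radians(14.6-99.7)
h=np.array([.055*np.cos(np.radians(100)),.055*np.sin(np.radians(100)),0]); c=p-Rz(phi)@h; H=[c[0],c[1],phi]
for a in (100,85,60,0,-40,-75): print(a,((proj("side",T(H,[(.055*np.cos(np.radians(a)),.055*np.sin(np.radians(a)),p[2]-.045+.0045)]))-[250,60]+.5)*10).round(0))
```

```text
t 10.27 pos [ 0.6061 -0.3022  0.1993] psi 14.58 tilt [ 0.e+00  1.e-04 -1.e+00] F [ 1.2 -0.6 -1.8] w 0.0193 j [-32.1  34.1  83.3   0.   62.5 -46.7]
100 [[127. 366.]]
85 [[127. 339.]]
60 [[157. 298.]]
0 [[330. 251.]]
-40 [[457. 276.]]
-75 [[522. 327.]]
```

View pics/g1.png

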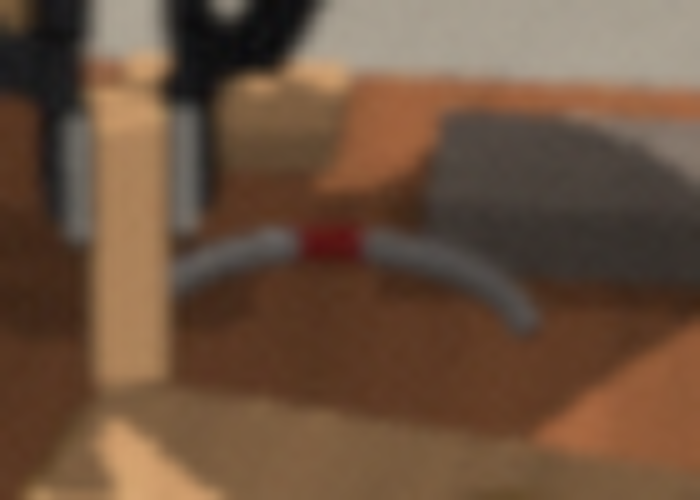

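>>> apply_moves(
  increments=[0,0.03,0,0,0,0,0,0.06,0,0,0,0,0,0.09,0,0,0,0,0,0.11,0,0,0,0,0,0.12,0,0,0,0,0,0.126,0,0,0,0,0,0.1285,0,0,0,0,0,0.1285,0,0,0,0],
)

```text
clock: 10.93
ee_pos: [0.6064, -0.3023, 0.1354]
tcp_rot: [[0.968, 0.001, -0.252], [0.252, -0.0, 0.968], [0.0, -1.0, -0.0]]
wrist_force: [0.5, -0.4, -0.6]
grip_width: 0.0192
```

Run:
```python
from h import *
p,R=st()
B=[.551,-.3157,np.radians(-10.4)]
psi=np.degrees(np.arctan2(R[1,0],R[0,0])); phi=np.radians(psi-99.7)
h=np.array([.055*np.cos(np.radians(100)),.055*np.sin(np.radians(100)),0])
c=p-Rz(phi)@h; H=[c[0],c[1],phi]; dz=p[2]-.0445
L=[l+[0,0,dz] for l in hookw()]
s=get_image("side")
o=cv2.resize(s[60:165,230:340],None,fx=6,fy=6,interpolation=cv2.INTER_CUBIC)
overlay("side",s,[(B,boxw(0)[2:4],(0,255,0)),(H,L,(255,0,255))],(230,60,340,165),6,"pics/i1.png")
cv2.imwrite("pics/i0.png",o)
```

```text
t 10.93 pos [ 0.6064 -0.3023  0.1354] psi 14.59 tilt [ 5.e-04 -2.e-04 -1.e+00] F [ 0.5 -0.4 -0.6] w 0.0192 j [-32.1  37.9  86.7   0.   55.3 -46.7]
```

View pics/i1.png

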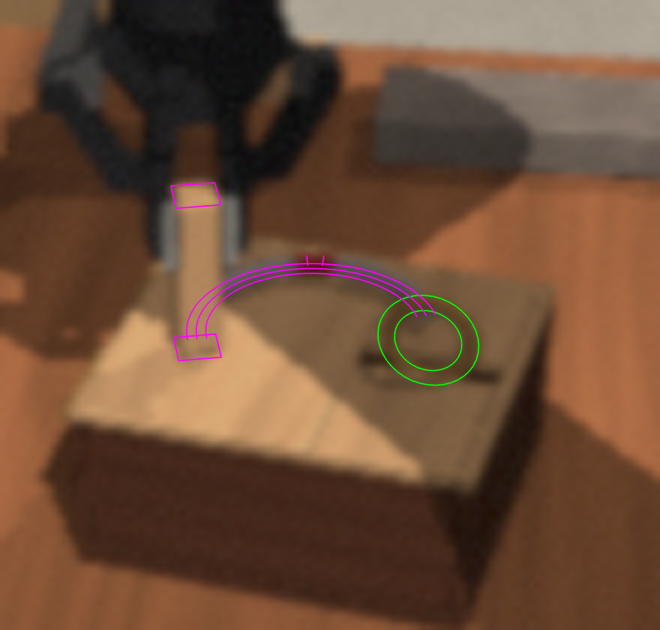

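View pics/i0.png

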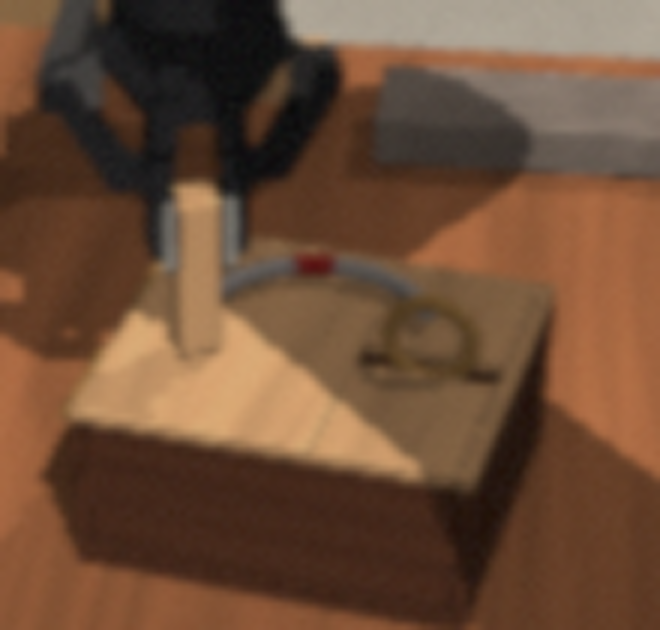

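```bash
cat >> h.py <<'E'
def arc(phis,z,C=(.5530,-.3161),off=99.7):
    t=[]
    for f in phis:
        a=np.radians(f+100); t.append(((C[0]+.055*np.cos(a),C[1]+.055*np.sin(a),z),f+off))
    goto(t)
E
python3 - <<'E'
from h import *
arc(-85.1-np.array([3,7,11,15,19,23,26,28]),.135)
E
```

```text
t 10.98 pos [ 0.6064 -0.3023  0.1356] psi 14.59 tilt [ 8.e-04 -4.e-04 -1.e+00] F [-0.1 -0.2 -1. ] w 0.0191 j [-32.1  37.9  86.7   0.   55.3 -46.7]
-0.0004,0.0013,-0.0049,0.0007,0.0664,0.0009
-0.0010,0.0013,-0.0125,0.0007,0.1553,0.0009
-0.0022,0.0013,-0.0201,0.0006,0.2441,0.0009
-0.0039,0.0013,-0.0276,0.0006,0.3330,0.0009
-0.0061,0.0013,-0.0350,0.0006,0.4219,0.0009
-0.0088,0.0013,-0.0422,0.0005,0.5108,0.0010
-0.0111,0.0013,-0.0474,0.0005,0.5775,0.0010
-0.0129,0.0013,-0.0508,0.0005,0.6219,0.0010
```

>>> apply_moves(
  increments=[0,0,-0.005,0,0.067,0,-0.001,0,-0.0125,0,0.155,0,-0.002,0,-0.02,0,0.244,0,-0.004,0,-0.0275,0,0.333,0,-0.006,0,-0.035,0,0.422,0,-0.009,0,-0.042,0,0.511,0,-0.011,0,-0.0475,0,0.578,0,-0.013,0,-0.051,0,0.622,0],
)

```text
clock: 11.65
ee_pos: [0.6065, -0.329, 0.1358]
tcp_rot: [[0.972, 0.001, 0.235], [-0.235, -0.001, 0.972], [0.001, -1.0, -0.0]]
wrist_force: [0.6, -0.1, -1.6]
grip_width: 0.0192
```

Run:
```python
from h import *
s=get_image("side"); st()
cv2.imwrite("pics/j0.png",cv2.resize(s[80:140,250:330],None,fx=9,fy=9,interpolation=cv2.INTER_CUBIC))
t=get_image("top"); cv2.imwrite("pics/j1.png",cv2.resize(t[150:265,340:470],None,fx=5,fy=5,interpolation=cv2.INTER_CUBIC))
arc(-113.1-np.array([3,7,11,15,19,23,26,28]),.135)
```

```text
t 11.70 pos [ 0.6064 -0.3292  0.1358] psi -13.67 tilt [ 1.1e-03 -7.0e-04 -1.0e+00] F [ 0.2 -1.4 -1.3] w 0.0188 j [-34.   38.8  84.7  -0.   56.4 -20.3]
t 11.75 pos [ 0.6064 -0.329   0.1357] psi -13.45 tilt [ 1.e-03 -6.e-04 -1.e+00] F [-0.3  0.3 -0.9] w 0.0190 j [-34.   38.8  84.7   0.   56.4 -20.5]
-0.0000,0.0015,-0.0049,0.0004,0.0655,0.0014
-0.0006,0.0015,-0.0126,0.0004,0.1544,0.0014
-0.0018,0.0015,-0.0202,0.0003,0.2433,0.0014
-0.0035,0.0015,-0.0277,0.0003,0.3322,0.0014
-0.0057,0.0015,-0.0350,0.0002,0.4211,0.0014
-0.0084,0.0015,-0.0422,0.0002,0.5099,0.0014
-0.0107,0.0015,-0.0475,0.0001,0.5766,0.0014
-0.0124,0.0015,-0.0509,0.0001,0.6211,0.0014
```

View pics/j0.png

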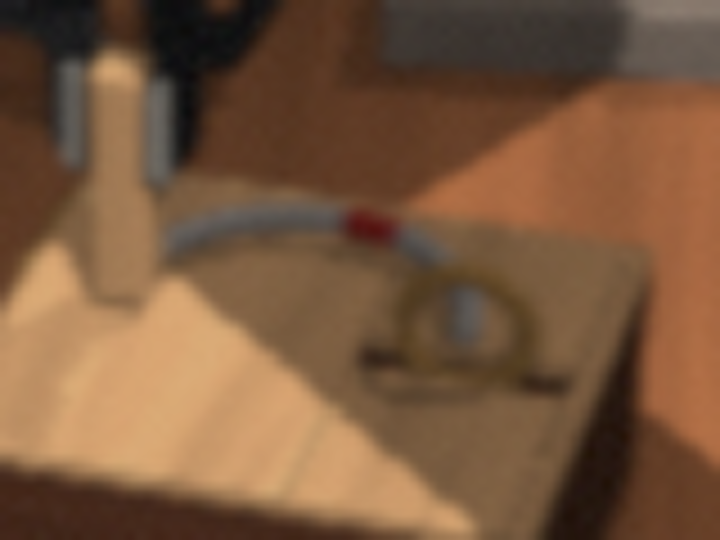

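View pics/j1.png

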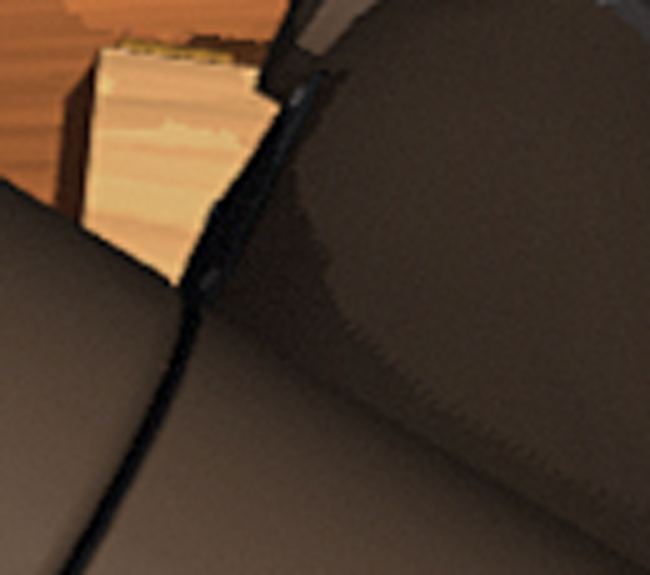

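>>> apply_moves(
  increments=[0,0.001,-0.005,0,0.067,0,-0.0005,0.001,-0.0125,0,0.155,0,-0.002,0.001,-0.02,0,0.244,0,-0.0035,0.001,-0.0275,0,0.333,0,-0.006,0.001,-0.035,0,0.422,0,-0.0085,0.001,-0.042,0,0.511,0,-0.0105,0.001,-0.0475,0,0.578,0,-0.0125,0.001,-0.051,0,0.622,0],
)

```text
clock: 12.42
ee_pos: [0.5944, -0.3521, 0.1351]
tcp_rot: [[0.749, 0.001, 0.662], [-0.662, -0.0, 0.749], [0.001, -1.0, 0.0]]
wrist_force: [0.1, 0.1, -2.1]
grip_width: 0.0188
```

Run:
```python
from h import *
s=get_image("side"); st()
cv2.imwrite("pics/k0.png",cv2.resize(s[80:150,250:330],None,fx=8,fy=8,interpolation=cv2.INTER_CUBIC))
arc(-141.1-np.array([3,7,11,15,19,23,26,28]),.135)
```

```text
t 12.47 pos [ 0.5942 -0.3522  0.135 ] psi -41.57 tilt [ 6.e-04 -4.e-04 -1.e+00] F [ 0.5  0.1 -1.9] w 0.0188 j [-36.1  38.9  84.6   0.   56.4   5.4]
t 12.47 pos [ 0.5942 -0.3522  0.135 ] psi -41.57 tilt [ 6.e-04 -4.e-04 -1.e+00] F [ 0.5  0.1 -1.9] w 0.0188 j [-36.1  38.9  84.6   0.   56.4   5.4]
0.0003,0.0001,-0.0055,-0.0001,0.0629,0.0009
-0.0003,0.0001,-0.0131,-0.0001,0.1518,0.0009
-0.0014,0.0001,-0.0207,-0.0002,0.2407,0.0009
-0.0031,0.0001,-0.0282,-0.0002,0.3296,0.0009
-0.0053,0.0001,-0.0356,-0.0002,0.4185,0.0009
-0.0079,0.0001,-0.0428,-0.0003,0.5074,0.0009
-0.0103,0.0001,-0.0480,-0.0003,0.5740,0.0009
-0.0120,0.0001,-0.0515,-0.0003,0.6185,0.0009
```

View pics/k0.png

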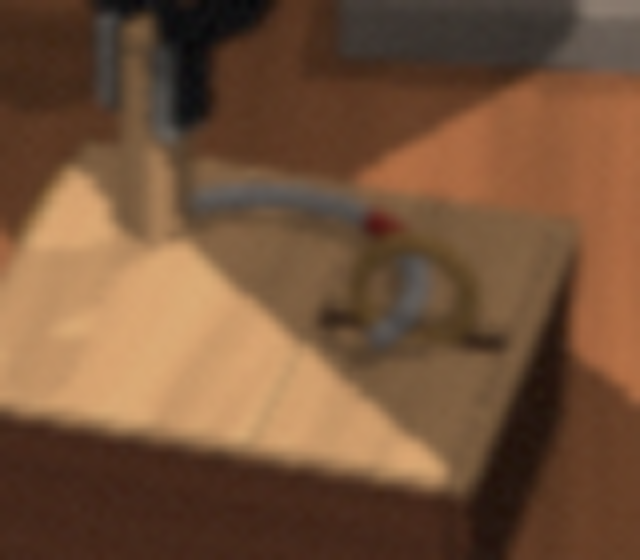

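>>> apply_moves(
  increments=[0,0,-0.0055,0,0.065,0,-0.0003,0,-0.013,0,0.153,0,-0.0015,0,-0.0207,0,0.242,0,-0.003,0,-0.028,0,0.331,0,-0.0053,0,-0.0356,0,0.42,0,-0.008,0,-0.0428,0,0.51,0,-0.0103,0,-0.048,0,0.576,0,-0.012,0,-0.0515,0,0.62,0],
)

```text
clock: 13.13
ee_pos: [0.5728, -0.3673, 0.135]
tcp_rot: [[0.353, 0.001, 0.936], [-0.936, -0.0, 0.353], [0.0, -1.0, 0.0]]
wrist_force: [-1.1, -0.4, -0.4]
grip_width: 0.0188
```

Run:
```python
from h import *
arc(-169.1-np.array([3,7,11,15,18,20,21.3,21.3]),.135)
```

```text
t 13.13 pos [ 0.5728 -0.3673  0.135 ] psi -69.33 tilt [ 5.e-04 -3.e-04 -1.e+00] F [-1.1 -0.4 -0.4] w 0.0188 j [-38.2  38.1  86.3   0.   55.5  31.1]
0.0002,-0.0001,-0.0062,-0.0005,0.0682,0.0006
-0.0005,-0.0001,-0.0138,-0.0005,0.1571,0.0006
-0.0016,-0.0001,-0.0214,-0.0005,0.2460,0.0006
-0.0033,-0.0001,-0.0289,-0.0006,0.3349,0.0006
-0.0049,-0.0001,-0.0344,-0.0006,0.4016,0.0005
-0.0062,-0.0001,-0.0381,-0.0006,0.4460,0.0005
-0.0070,-0.0001,-0.0404,-0.0006,0.4749,0.0005
-0.0070,-0.0001,-0.0404,-0.0006,0.4749,0.0005
```

>>> apply_moves(
  increments=[0,0,-0.006,0,0.068,0,-0.0005,0,-0.0138,0,0.157,0,-0.0016,0,-0.0214,0,0.246,0,-0.0033,0,-0.029,0,0.335,0,-0.005,0,-0.0344,0,0.402,0,-0.006,0,-0.038,0,0.446,0,-0.007,0,-0.0404,0,0.475,0,-0.007,0,-0.0404,0,0.475,0],
)

```text
clock: 13.8
ee_pos: [0.5527, -0.371, 0.1349]
tcp_rot: [[-0.011, 0.0, 1.0], [-1.0, -0.0, -0.011], [0.0, -1.0, 0.0]]
wrist_force: [-0.5, -0.0, -0.9]
grip_width: 0.019
```

Run:
```python
from h import *
s=get_image("side"); p,R=st()
B=[.551,-.3157,np.radians(-10.4)]
psi=np.degrees(np.arctan2(R[1,0],R[0,0])); phi=np.radians(psi-99.7)
h=np.array([.055*np.cos(np.radians(100)),.055*np.sin(np.radians(100)),0])
c=p-Rz(phi)@h; H=[c[0],c[1],phi]; print(H,np.degrees(phi))
L=[l+[0,0,p[2]-.0445] for l in hookw()]
overlay("side",s,[(B,boxw(0)[2:4],(0,255,0)),(H,L,(255,0,255))],(230,60,340,165),6,"pics/l1.png")
cv2.imwrite("pics/l0.png",cv2.resize(s[80:150,250:330],None,fx=8,fy=8,interpolation=cv2.INTER_CUBIC))
```

```text
t 13.85 pos [ 0.5528 -0.371   0.1348] psi -90.57 tilt [ 4.e-04 -2.e-04 -1.e+00] F [-0.3 -0.5 -0.7] w 0.0190 j [-39.6  37.1  88.6   0.   54.3  51. ]
[np.float64(0.5530207687817955), np.float64(-0.3160376035390073), np.float64(-3.3207845336872923)] -190.266938452601
```

View pics/l0.png

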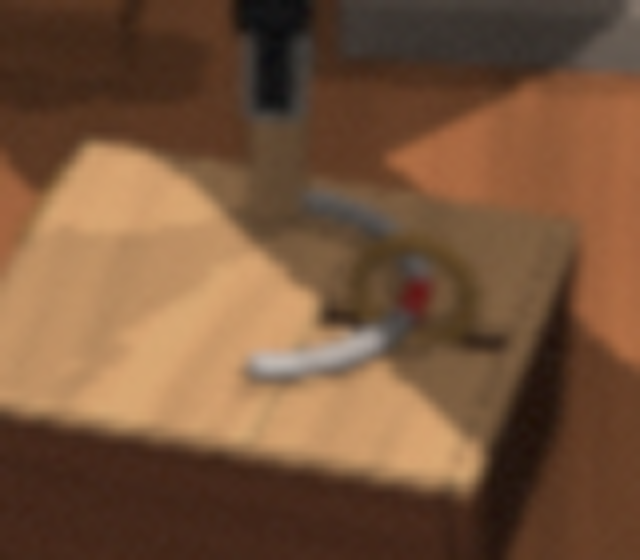

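View pics/l1.png

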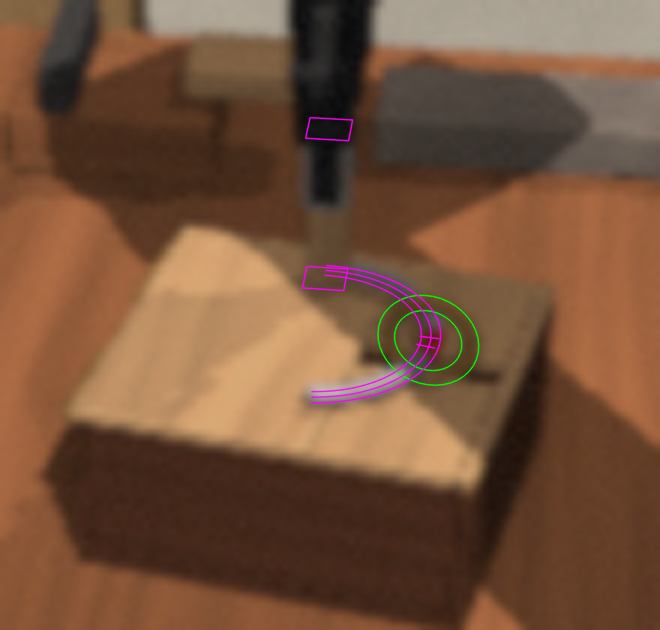

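>>> apply_moves(
  increments=[0,0.001,0,0,0,0,0,0.002,0,0,0,0,0,0.003,0,0,0,0,0,0.004,0,0,0,0,0,0.005,0,0,0,0,0,0.006,0,0,0,0,0,0.006,0,0,0,0,0,0.006,0,0,0,0],
)

```text
clock: 14.52
ee_pos: [0.5528, -0.3711, 0.1324]
tcp_rot: [[-0.011, 0.001, 1.0], [-1.0, -0.0, -0.011], [0.0, -1.0, 0.001]]
wrist_force: [-1.3, 2.1, 6.5]
grip_width: 0.0194
```

Run:
```python
from h import *
st()
```

```text
t 14.52 pos [ 0.5528 -0.3711  0.1324] psi -90.65 tilt [ 7.e-04 -4.e-04 -1.e+00] F [-1.3  2.1  6.5] w 0.0194 j [-39.6  37.2  88.7   0.   54.   51.1]
```

>>> apply_moves(
  increments=[0,0,0,0,0,0,0,0,0,0,0,0,0,0,0,0,0,0,0,0,0,0,0,0,0,0,0,0,0,0,0,0,0,0,0,0,0,0,0,0,0,0,0,0,0,0,0,0],
  fingers=0.45,
  grip_force=20,
)

```text
clock: 15.18
ee_pos: [0.5526, -0.3711, 0.1315]
tcp_rot: [[-0.012, 0.0, 1.0], [-1.0, 0.0, -0.012], [-0.0, -1.0, 0.0]]
wrist_force: [-0.5, 0.2, 0.1]
grip_width: 0.0385
```

>>> apply_moves(
  increments=[0,-0.01,0,0,0,0,0,-0.03,0,0,0,0,0,-0.06,0,0,0,0,0,-0.1,0,0,0,0,0,-0.15,0,0,0,0,0,-0.2,0,0,0,0,0,-0.23,0,0,0,0,0,-0.24,0,0,0,0],
)

```text
clock: 15.85
ee_pos: [0.5532, -0.3716, 0.2555]
tcp_rot: [[-0.012, 0.004, 1.0], [-1.0, -0.003, -0.012], [0.003, -1.0, 0.004]]
wrist_force: [0.4, -0.6, -0.1]
grip_width: 0.0386
```

Run:
```python
from h import *
s=get_image("side"); p,R=st()
cv2.imwrite("pics/m0.png",cv2.resize(s[60:165,230:340],None,fx=6,fy=6,interpolation=cv2.INTER_CUBIC))
goto([((.55,-.2,.26),-70),((.54,.0,.25),-45)])
```

```text
t 15.90 pos [ 0.5531 -0.3715  0.2548] psi -90.67 tilt [ 0.0034 -0.0027 -1.    ] F [-0.2 -0.4 -0.2] w 0.0384 j [-39.6  30.4  81.5   0.   67.9  51.1]
t 15.90 pos [ 0.5531 -0.3715  0.2548] psi -90.67 tilt [ 0.0034 -0.0027 -1.    ] F [-0.2 -0.4 -0.2] w 0.0384 j [-39.6  30.4  81.5   0.   67.9  51.1]
-0.3428,-0.0114,-0.0101,-0.0037,-0.4592,0.0042
-0.7426,0.0074,-0.0348,-0.0028,-1.0148,0.0050
```

View pics/m0.png

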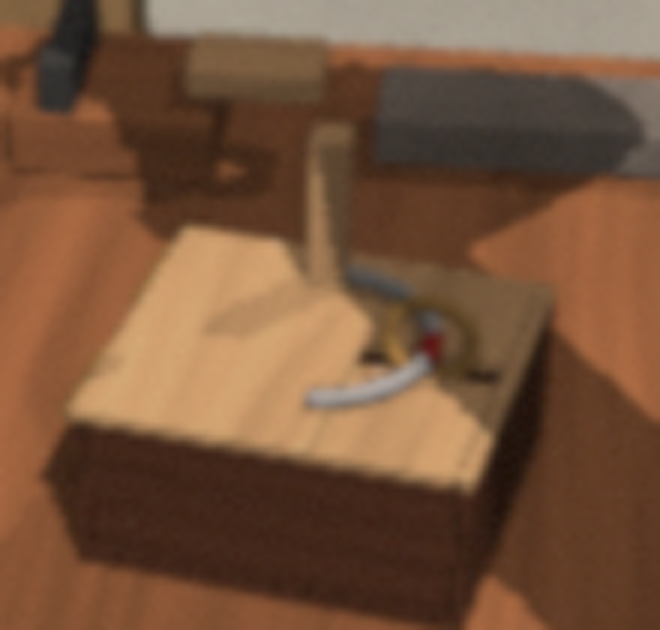

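>>> apply_moves(
  increments=[-0.07,0,0,0,-0.1,0,-0.15,0,0,0,-0.2,0,-0.23,0,0,0,-0.3,0,-0.31,0,0,0,-0.45,0,-0.39,0,0,0,-0.6,0,-0.47,0,-0.01,0,-0.7,0,-0.55,0,-0.02,0,-0.85,0,-0.63,0,-0.035,0,-1,0],
)

```text
clock: 16.57
ee_pos: [0.5381, -0.054, 0.2507]
tcp_rot: [[0.703, -0.001, 0.711], [-0.711, 0.0, 0.703], [-0.001, -1.0, -0.001]]
wrist_force: [0.6, -0.8, 1.3]
grip_width: 0.0387
```

Run:
```python
from h import *
goto([((.5535,.18,.22),-15),((.5535,.3,.2),-11)])
```

```text
t 16.57 pos [ 0.5381 -0.054   0.2507] psi -45.36 tilt [-1.1e-03  4.0e-04 -1.0e+00] F [ 0.6 -0.8  1.3] w 0.0387 j [-12.7  20.1  99.7   0.   60.3  32.6]
-0.3113,0.0616,0.3509,0.0003,-0.6746,-0.0015
-0.4820,0.1017,0.5196,0.0002,-0.7634,-0.0016
```

>>> apply_moves(
  increments=[-0.05,0,0.05,0,-0.1,0,-0.1,0,0.11,0,-0.2,0,-0.15,0.02,0.17,0,-0.3,0,-0.2,0.03,0.23,0,-0.4,0,-0.26,0.05,0.29,0,-0.5,0,-0.31,0.06,0.35,0,-0.6,0,-0.36,0.07,0.4,0,-0.7,0,-0.41,0.08,0.45,0,-0.76,0],
)

```text
clock: 17.23
ee_pos: [0.5558, 0.2499, 0.2103]
tcp_rot: [[0.981, -0.002, 0.194], [-0.194, -0.0, 0.981], [-0.001, -1.0, -0.001]]
wrist_force: [0.6, -0.1, 0.0]
grip_width: 0.0385
```

>>> apply_moves(
  increments=[0,0,0,0,0,0,0,0,0,0,0,0,0,0,0,0,0,0,0,0,0,0,0,0,0,0,0,0,0,0,0,0,0,0,0,0,0,0,0,0,0,0,0,0,0,0,0,0],
)

```text
clock: 17.9
ee_pos: [0.5567, 0.2475, 0.2118]
tcp_rot: [[0.98, 0.0, 0.2], [-0.2, 0.0, 0.98], [0.0, -1.0, 0.0]]
wrist_force: [0.7, -0.1, -0.6]
grip_width: 0.0382
```

Run:
```python
from h import *
t=get_image("top"); s=get_image("side"); st()
B=[.551,-.3157,np.radians(-10.4)]
C=T(B,[(.002,0,0)])[0]; H=[C[0],C[1],np.radians(-190.4)]
overlay("top",t,[(B,boxw(0)[2:4],(0,255,0)),(H,[l+[0,0,.088] for l in hookw()],(255,0,255))],(335,145,465,265),5,"pics/n1.png")
cv2.imwrite("pics/n0.png",cv2.resize(t[145:265,335:465],None,fx=5,fy=5,interpolation=cv2.INTER_CUBIC))
cv2.imwrite("pics/n2.png",cv2.resize(s[270:384,190:300],None,fx=5,fy=5,interpolation=cv2.INTER_CUBIC))
```

```text
t 18.00 pos [0.5566 0.2477 0.2117] psi -11.49 tilt [ 2.e-04  1.e-04 -1.e+00] F [ 0.3  0.7 -0.7] w 0.0385 j [17.8 28.  93.   0.  59.1 29.3]
```

View pics/n0.png

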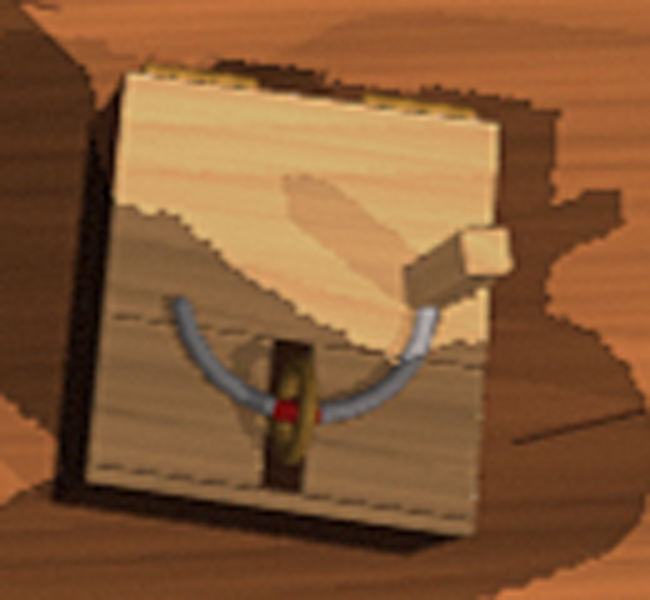

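View pics/n1.png

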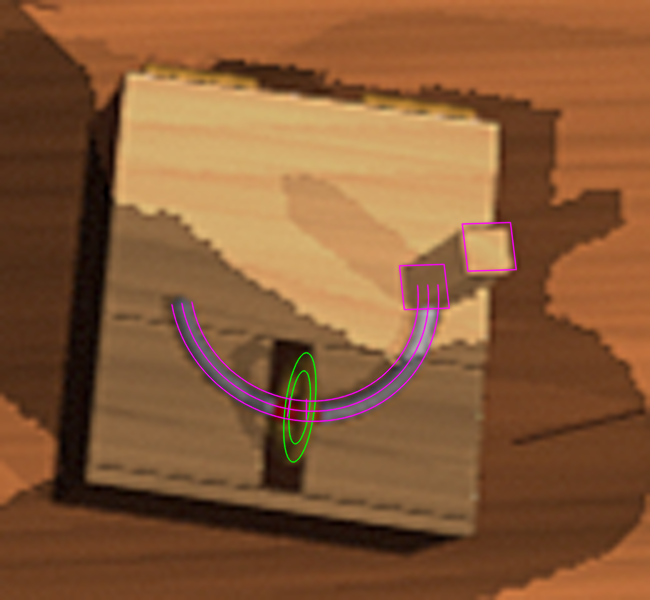

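View pics/n2.png

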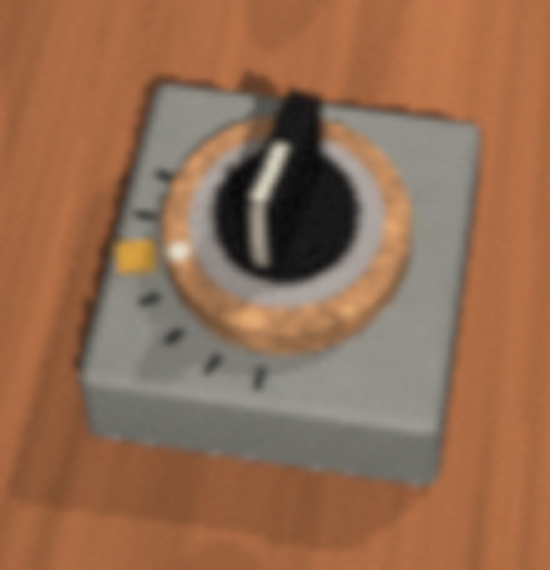

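Run:
```python
from h import *
f=lambda u:((u[0]+.5)/6-.5+200,(u[1]+.5)/6-.5+280)
a=atz("side",f((285,115)),.107);b=atz("side",f((250,188)),.107); print(a,b,np.degrees(np.arctan2(b[1]-a[1],b[0]-a[0])))
goto([((.5535,.305,.13),-11.1),((.5535,.305,.08),-11.1)])
```

```text
[0.5524162 0.3042061 0.107    ] [0.5585016 0.3296855 0.107    ] 76.56734039164495
t 18.00 pos [0.5566 0.2477 0.2117] psi -11.49 tilt [ 2.e-04  1.e-04 -1.e+00] F [ 0.3  0.7 -0.7] w 0.0385 j [17.8 28.  93.   0.  59.1 29.3]
-0.0289,0.1634,0.1110,-0.0002,-0.0087,0.0002
-0.0289,0.2634,0.1110,-0.0002,-0.0087,0.0002
```

>>> apply_moves(
  increments=[-0.01,0.03,0.04,0,0,0,-0.02,0.07,0.09,0,0,0,-0.029,0.11,0.11,0,0,0,-0.029,0.14,0.11,0,0,0,-0.029,0.163,0.11,0,0,0,-0.029,0.163,0.11,0,0,0,-0.029,0.163,0.11,0,0,0,-0.029,0.163,0.11,0,0,0],
)

```text
clock: 18.67
ee_pos: [0.5538, 0.3045, 0.1311]
tcp_rot: [[0.98, 0.001, 0.199], [-0.199, 0.001, 0.98], [0.001, -1.0, 0.001]]
wrist_force: [0.5, -0.6, 0.2]
grip_width: 0.0383
```

Run:
```python
from h import *
s=get_image("side"); st()
cv2.imwrite("pics/q0.png",cv2.resize(s[250:384,190:310],None,fx=4.4,fy=4.4,interpolation=cv2.INTER_CUBIC))
```

```text
t 18.72 pos [0.5538 0.3046 0.1312] psi -11.50 tilt [ 1.6e-03  7.0e-04 -1.0e+00] F [-0.2 -0.4 -0. ] w 0.0385 j [22.8 34.9 94.1  0.  51.  34.3]
```

View pics/q0.png

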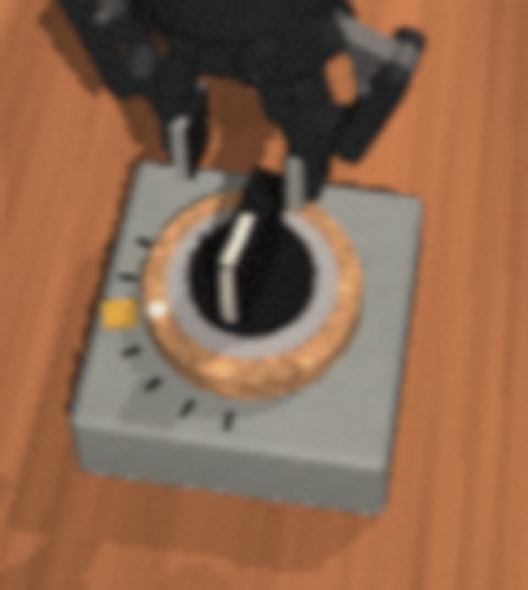

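>>> apply_moves(
  increments=[0,0.02,0,0,0,0,0,0.04,0,0,0,0,0,0.06,0,0,0,0,0,0.08,0,0,0,0,0,0.092,0,0,0,0,0,0.1,0,0,0,0,0,0.102,0,0,0,0,0,0.102,0,0,0,0],
)

```text
clock: 19.38
ee_pos: [0.5532, 0.3047, 0.0787]
tcp_rot: [[0.98, -0.0, 0.199], [-0.199, -0.0, 0.98], [-0.0, -1.0, -0.0]]
wrist_force: [-0.8, 0.4, 0.3]
grip_width: 0.0387
```

>>> apply_moves(
  increments=[0,0,0,0,0,0,0,0,0,0,0,0,0,0,0,0,0,0,0,0,0,0,0,0,0,0,0,0,0,0,0,0,0,0,0,0,0,0,0,0,0,0,0,0,0,0,0,0],
  fingers=0.05,
  grip_force=20,
)

```text
clock: 20.05
ee_pos: [0.5541, 0.3047, 0.0797]
tcp_rot: [[0.98, 0.002, 0.199], [-0.199, 0.001, 0.98], [0.002, -1.0, 0.001]]
wrist_force: [5.6, -2.4, 2.1]
grip_width: 0.0136
```

Run:
```python
from h import *
s=get_image("side"); st(); print(manip.state()["wrist_torque"])
cv2.imwrite("pics/r0.png",cv2.resize(s[250:384,190:310],None,fx=4.4,fy=4.4,interpolation=cv2.INTER_CUBIC))
```

```text
t 20.10 pos [0.554  0.3048 0.0797] psi -11.47 tilt [ 2.1e-03  6.0e-04 -1.0e+00] F [ 4.7 -1.7  1.2] w 0.0135 j [22.8 38.7 96.1 -0.  45.1 34.3]
[-0.30248814 -0.71756748  0.07069449]
```

View pics/r0.png

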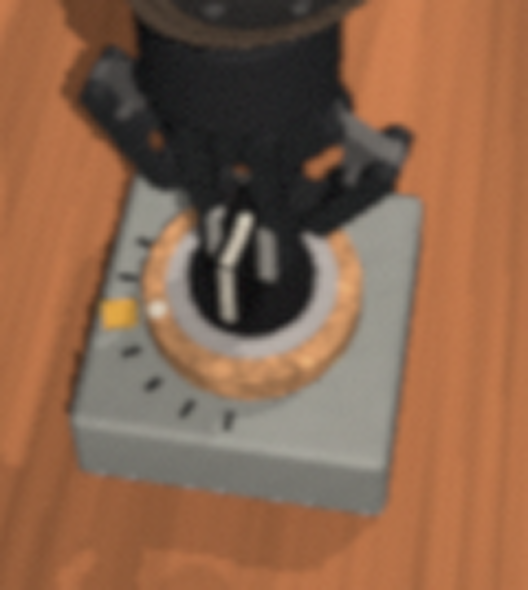

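>>> apply_moves(
  increments=[0.001,0,0,0,0.05,0,0.0015,0,0,0,0.15,0,0.0015,0,0,0,0.27,0,0.0015,0,0,0,0.4,0,0.0015,0,0,0,0.53,0,0.0015,0,0,0,0.66,0,0.0015,0,0,0,0.77,0,0.0015,0,0,0,0.82,0],
)

```text
clock: 20.77
ee_pos: [0.5538, 0.305, 0.0797]
tcp_rot: [[0.661, 0.0, 0.751], [-0.751, 0.001, 0.661], [-0.0, -1.0, 0.001]]
wrist_force: [-0.5, 1.1, 4.3]
grip_width: 0.0139
```

Run:
```python
from h import *
s=get_image("side"); st(); print(manip.state()["wrist_torque"])
cv2.imwrite("pics/s0.png",cv2.resize(s[250:384,190:310],None,fx=4.4,fy=4.4,interpolation=cv2.INTER_CUBIC))
```

```text
t 20.82 pos [0.5538 0.3049 0.0797] psi -48.68 tilt [ 3.e-04  7.e-04 -1.e+00] F [0.2 0.9 4.3] w 0.0136 j [22.8 38.7 96.   0.  45.3 71.5]
[ 0.28623607  0.18919394 -0.0382247 ]
```

View pics/s0.png

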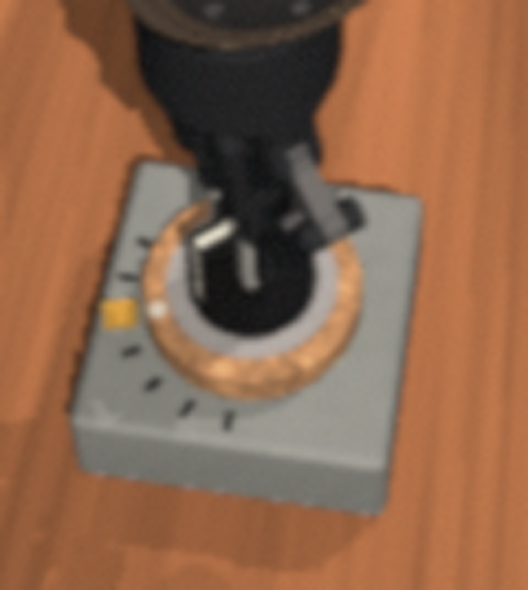

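>>> apply_moves(
  increments=[0,0,0,0,0.06,0,0,0,0,0,0.16,0,0,0,0,0,0.28,0,0,0,0,0,0.4,0,0,0,0,0,0.5,0,0,0,0,0,0.57,0,0,0,0,0,0.61,0,0,0,0,0,0.61,0],
)

```text
clock: 21.48
ee_pos: [0.5538, 0.3052, 0.0797]
tcp_rot: [[0.245, 0.0, 0.97], [-0.97, 0.001, 0.245], [-0.001, -1.0, 0.001]]
wrist_force: [-2.1, 3.2, 6.7]
grip_width: 0.0132
```

Run:
```python
from h import *
s=get_image("side"); st(); print(manip.state()["wrist_torque"])
T2=[.5535,.3047,np.radians(-1.4)]
overlay("side",s,[(T2,timw(1.3),(255,0,255))],(190,270,300,384),5,"pics/t1.png")
cv2.imwrite("pics/t0.png",cv2.resize(s[290:350,195:285],None,fx=8,fy=8,interpolation=cv2.INTER_CUBIC))
```

```text
t 21.53 pos [0.5538 0.3052 0.0797] psi -75.74 tilt [ 3.e-04  1.e-03 -1.e+00] F [-1.9  4.4  6. ] w 0.0135 j [22.9 38.7 96.   0.1 45.3 98.6]
[ 0.71186813  0.38292664 -0.06792296]
```

View pics/t1.png

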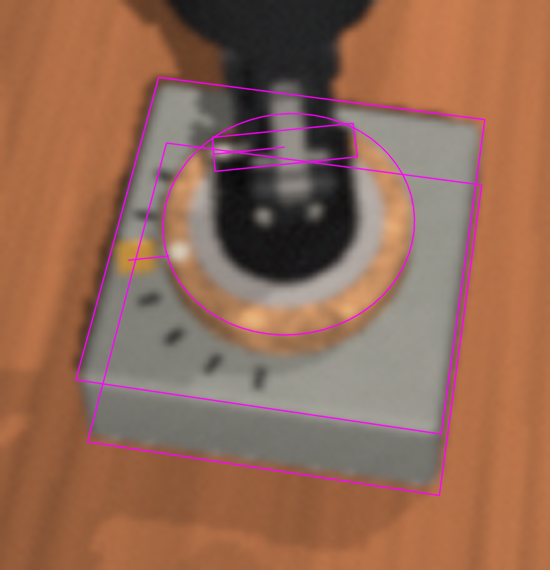

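View pics/t0.png

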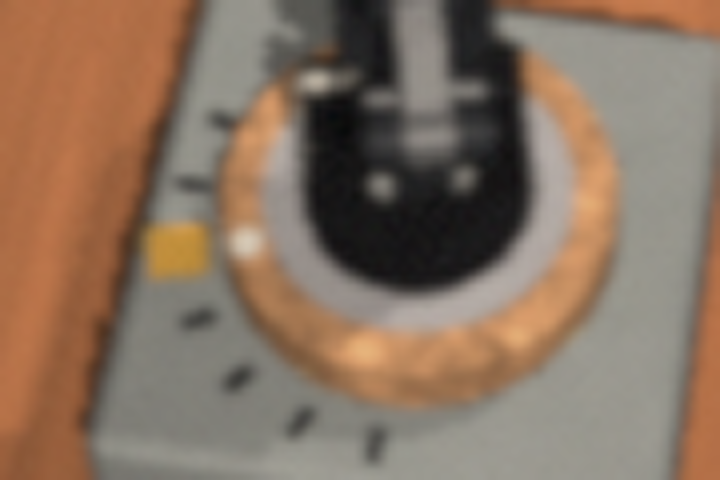

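>>> apply_moves(
  increments=[0,0,0,0,0,0,0,0,0,0,0,0,0,0,0,0,0,0,0,0,0,0,0,0,0,0,0,0,0,0,0,0,0,0,0,0,0,0,0,0,0,0,0,0,0,0,0,0],
  fingers=0.4,
)

```text
clock: 22.2
ee_pos: [0.554, 0.3046, 0.079]
tcp_rot: [[0.245, -0.0, 0.97], [-0.97, 0.0, 0.245], [-0.0, -1.0, 0.0]]
wrist_force: [-0.4, 0.3, -0.2]
grip_width: 0.0343
```

>>> apply_moves(
  increments=[0,-0.03,0,0,0,0,0,-0.07,0,0,0,0,0,-0.12,0,0,0,0,0,-0.18,0,0,0,0,0,-0.24,0,0,0,0,0,-0.3,0,0,0,0,0.05,-0.32,-0.02,0,0,0,0.12,-0.32,-0.04,0,0,0],
)

```text
clock: 22.87
ee_pos: [0.5496, 0.2429, 0.2421]
tcp_rot: [[0.248, 0.005, 0.969], [-0.969, 0.002, 0.248], [-0.001, -1.0, 0.005]]
wrist_force: [0.2, -0.2, -0.2]
grip_width: 0.0344
```

>>> apply_moves(
  increments=[0.07,0,0,0,0,0,0.14,0,0,0,0,0,0.2,0,0,0,0,0,0.24,0,0,0,0,0,0.25,0,0,0,0,0,0.25,0,0,0,0,0,0.25,0,0,0,0,0,0.25,0,0,0,0,0],
)

```text
clock: 23.53
ee_pos: [0.5796, 0.1215, 0.239]
tcp_rot: [[0.246, -0.0, 0.969], [-0.969, 0.0, 0.246], [-0.0, -1.0, -0.0]]
wrist_force: [-0.5, -0.3, 0.4]
grip_width: 0.0337
```

Run:
```python
from h import *
t=get_image("top"); s=get_image("side"); st()
cv2.imwrite("pics/u0.png",cv2.resize(t[175:260,80:170],None,fx=7,fy=7,interpolation=cv2.INTER_CUBIC))
T2=[.5535,.3047,np.radians(-1.4)]
overlay("top",t,[(T2,timw(1.3),(255,0,255))],(80,175,170,260),7,"pics/u1.png")
cv2.imwrite("pics/u2.png",cv2.resize(s[280:375,195:295],None,fx=6,fy=6,interpolation=cv2.INTER_CUBIC))
cv2.imwrite("pics/top9.png",t); cv2.imwrite("pics/side9.png",s)
```

```text
t 23.63 pos [0.5796 0.1215 0.2391] psi -75.73 tilt [-0.e+00  2.e-04 -1.e+00] F [ 0.7 -0.3  0.1] w 0.0343 j [ 5.4 25.  93.5  0.  61.5 81.2]
```

View pics/u0.png

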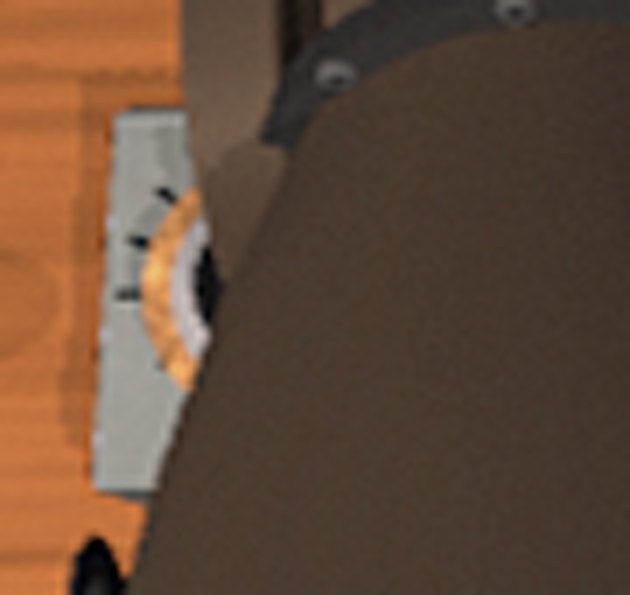

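View pics/u1.png

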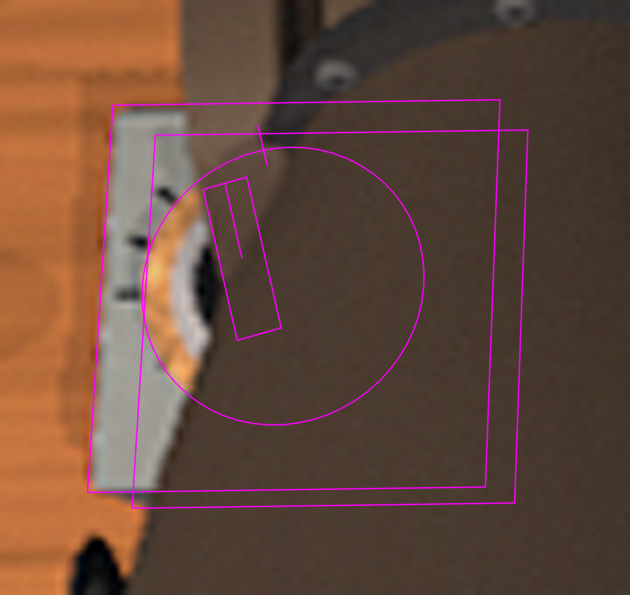

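View pics/u2.png

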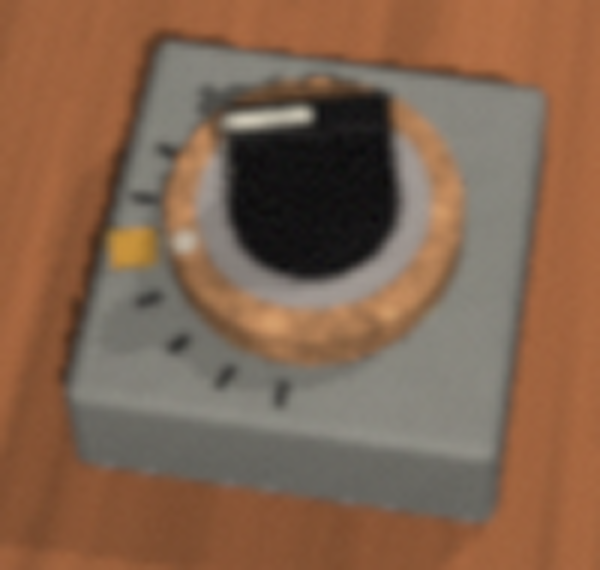

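View pics/top9.png

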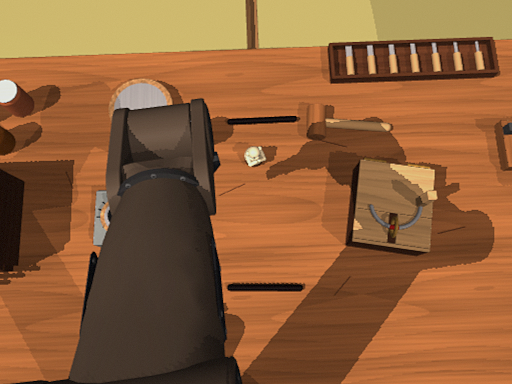

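View pics/side9.png

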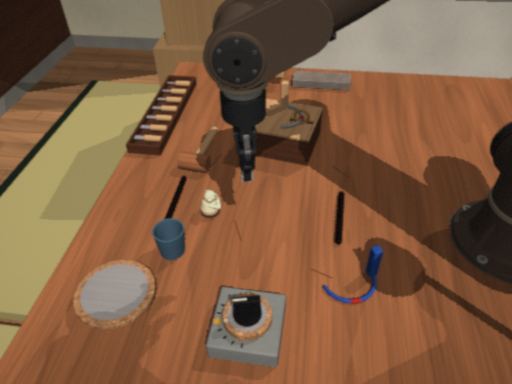

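>>> apply_moves(
  increments=[0.07,0,0,0,0,0,0.14,0,0,0,0,0,0.21,0,0,0,0,0,0.28,0,0,0,0,0,0.33,0,0,0,0,0,0.35,0,0,0,0,0,0.35,0,0,0,0,0,0.35,0,0,0,0,0],
)

```text
clock: 24.3
ee_pos: [0.6226, -0.0485, 0.2388]
tcp_rot: [[0.245, -0.0, 0.97], [-0.97, 0.0, 0.245], [-0.001, -1.0, -0.0]]
wrist_force: [-0.1, 0.6, 1.0]
grip_width: 0.0342
```

Run:
```python
from h import *
f=lambda u:((u[0]+.5)/6-.5+195,(u[1]+.5)/6-.5+280)
a=atz("side",f((315,115)),.107);b=atz("side",f((223,121)),.107); m=atz("side",f((133,247)),.045); print(a,b,m,np.degrees(np.arctan2(b[1]-a[1],b[0]-a[0])))
t=get_image("top"); st()
cv2.imwrite("pics/v0.png",cv2.resize(t[175:260,80:170],None,fx=7,fy=7,interpolation=cv2.INTER_CUBIC))
T2=[.5535,.3047,np.radians(-1.4)]
overlay("top",t,[(T2,timw(1.3),(255,0,255))],(80,175,170,260),7,"pics/v1.png")
```

```text
[0.5524162 0.3042061 0.107    ] [0.57884617 0.3097049  0.107     ] [0.60910831 0.31731563 0.045     ] 11.752822175496199
t 24.35 pos [ 0.6225 -0.0479  0.239 ] psi -75.77 tilt [-4.e-04  4.e-04 -1.e+00] F [-0.5  0.5 -0.3] w 0.0342 j [-10.5  27.7  88.9   0.   63.5  65.3]
```

View pics/v0.png

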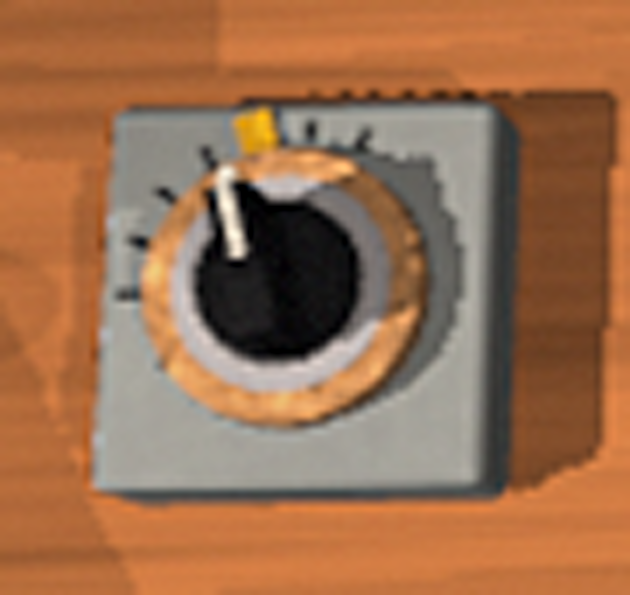

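View pics/v1.png

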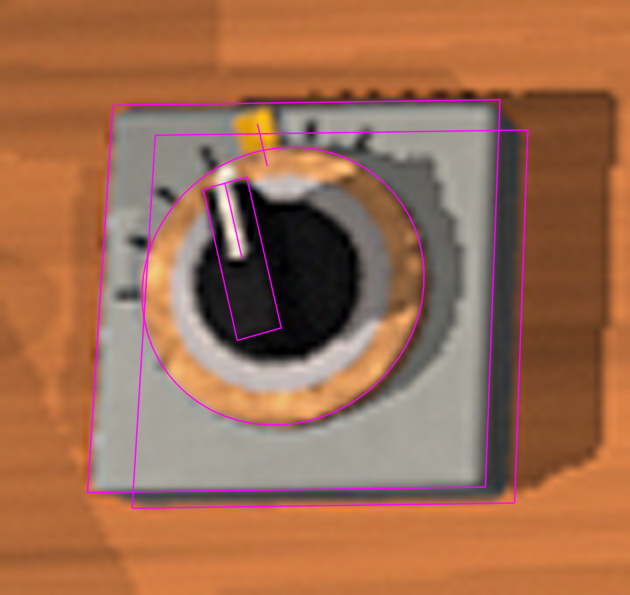

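Run:
```python
from h import *
t=get_image("top"); s=get_image("side"); cv2.imwrite("pics/w_top.png",t); cv2.imwrite("pics/w_side.png",s)
def fit(c,im,win):
    x0,y0,x1,y1=win; g=im[y0:y1,x0:x1].astype(float)
    m=np.clip(g.min(axis=2)-95,0,None)   # bright & unsaturated vs black/cork
    v,u=np.mgrid[y0:y1,x0:x1]; k=m>15
    P=np.array([atz(c,(a,b),.107)[:2] for a,b in zip(u[k],v[k])]); w_=m[k]
    mu=(P*w_[:,None]).sum(0)/w_.sum(); C=((P-mu)*w_[:,None]).T@(P-mu); e,V=np.linalg.eigh(C); d=V[:,1]*np.sign(V[0,1])
    print(c,k.sum(),mu.round(4),np.degrees(np.arctan2(d[1],d[0])).round(2), "from axis", np.degrees(np.arctan2(mu[1]-.3046,mu[0]-.5535)).round(2))
fit("top",t,(109,197,117,214)); fit("side",s,(231,296,249,302))
def corners(c,im):
    r=models.silhouettes(c,"timer"); 
    print(c,[(round(x["p"],2),int(x["mask"].sum())) for x in r[:2]])
    ms=r[0]["mask"].astype(np.uint8); cn=max(cv2.findContours(ms,0,1)[0],key=cv2.contourArea); print(cv2.minAreaRect(cn))
# refine timer yaw from edges in top: gradient line fits on left and bottom(top-face) edges
g=cv2.cvtColor(t,cv2.COLOR_BGR2GRAY).astype(float)
sat=t[:,:,2].astype(float)-t[:,:,0]
pts=[]
for r in range(192,243):   # left edge: saturation drop orange->grey
    row=sat[r,85:103]; d=-np.diff(row); i=d.argmax(); 
    if 0<i<len(d)-1:
        den=d[i-1]-2*d[i]+d[i+1]; o=.5*(d[i-1]-d[i+1])/den if den else 0
        pts.append(atz("top",(85+i+.5+o,r),.045)[:2])
P=np.array(pts)
for _ in range(3):
    f=np.polyfit(P[:,0],P[:,1],1); e=P[:,1]-np.polyval(f,P[:,0]); P=P[abs(e)<2*e.std()+1e-6]
print("left edge yaw",np.degrees(np.arctan(f[0])))
pts=[]
for cc in range(98,148):
    col=sat[182:196,cc]; d=-np.diff(col); i=d.argmax()
    if 0<i<len(d)-1:
        den=d[i-1]-2*d[i]+d[i+1]; o=.5*(d[i-1]-d[i+1])/den if den else 0
        pts.append(atz("top",(cc,182+i+.5+o),.045)[:2])
P=np.array(pts)
for _ in range(3):
    f=np.polyfit(P[:,1],P[:,0],1); e=P[:,0]-np.polyval(f,P[:,1]); P=P[abs(e)<2*e.std()+1e-6]
print("far edge yaw",-np.degrees(np.arctan(f[0])))
```

```text
top 44 [0.5695 0.3092] 8.07 from axis 16.14
side 23 [0.5666 0.3071] 14.57 from axis 10.66
left edge yaw -1.3659824994343766
far edge yaw 0.08712655702003645
```

Run:
```python
from h import *
a=cv2.imread("pics/side0.png").astype(int); b=cv2.imread("pics/w_side.png").astype(int)
for n,(x,y) in dict(cup=(170,238),stick_a=(340,218),stick_b=(177,197),blue=(365,280),monkey=(210,204)).items():
    r=18; print(n,abs(a[y-r:y+r,x-r:x+r]-b[y-r:y+r,x-r:x+r]).mean().round(1))
im=cv2.imread("pics/w_side.png"); cv2.imwrite("pics/x.png",cv2.resize(im[60:260,150:350],None,fx=3,fy=3)[:600])
sign_off(); st()
```

```text
cup 2.9
stick_a 26.7
stick_b 1.4
blue 20.7
monkey 1.4
the job is handed in; nothing more can be done
the job is handed in; nothing more can be done
```

View pics/x.png

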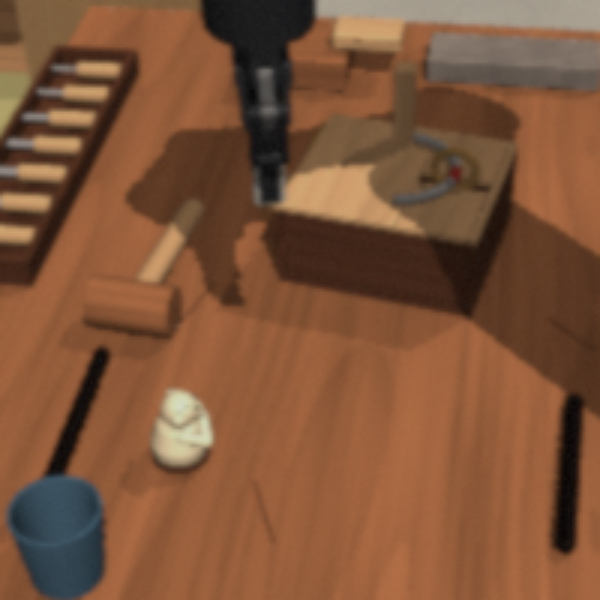

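I closed the lid, fed the steel hook through the ring and let go of it, set the timer's inner knob to the yellow mark, and handed the job in at about 24.5 s.

- **Lid:** I pressed it down with a peak of about 18 N. The closed outline lined up with the box in the camera picture.
- **Hook:** It lies flat on the lid, and the red band shows on both sides of the ring in the top view and inside it in the side view. The last side picture, with the gripper well clear, shows the same.
- **Knob:** The gripper left the pointer at about 14.3°, against an expected 14.1°.
    - Camera fits of the pointer gave 10.7° (side) and 16.1° (top), an average of about 13.4°. A second fit of the top view gave 8°, which I set aside because the patch also caught the cork ring.
    - Estimates of the timer's own angle ran from -1.4° to +0.1°, so the mark itself is uncertain by about 1.5°.
- **Cork ring:** Its white dot did not move in the side picture (226, 320 before and after).
- **Other things:** The cup, the monkey and one stick matched the first picture. The image patches for the other stick and the blue hook differed. I put that down to the arm's changed shadow, as both stood in the same place in the later pictures. For the mallet I only compared the pictures by eye, and it looked unmoved.

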